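Tidy the TV shelf into the acrylic tray

TASK

Tidy the shelf into the clear three-compartment tray: stack the two thin silver coasters neatly and flat on the cork mat and set the blue incense dish upright and centred on top of them, put the red fidget cube on the blue mat, and stand the green phone stand upright on the grey mat. Put the ceramic dish down gently, don't let it drop. The silver candle tin and the red gift box with the cream ribbon do not belong in the tray: leave them where they are.

Things in the scene. Friction and masses are not known exactly. Their poses are not given: they have to be found in the camera images.
- coaster_a_center (a point): Silver aluminium tea coaster, a flat disc 60 mm across and 12 mm thick with a fine ring on top, lying flat, 85 g. The point is its centre, 6 mm above its underside; z is up.
- coaster_b_center (a point): Second silver aluminium coaster, identical to the first (they are interchangeable): 60 mm across, 12 mm thick. The point is its centre, 6 mm above its underside; z is up.
- dish_center (a point): Blue glazed ceramic incense dish: round, straight-sided and open at the top, 54 mm across and 24 mm high, wall 4 mm, with a small white post inside (its top 14 mm above the underside); flat foot 51 mm across, 70 g. The point is its centre, 12 mm above its underside; z is up.
- fidget_center (a point): Red plastic fidget cube, 38 mm each way, with a black disc on its top and small black and white bumps on its sides; 50 g. The point is its centre, 19 mm above its underside; x and y are square to its side faces, z is up.
- stand_center (a point): Green hard-silicone phone stand, 70 g: a base 60 mm (x) by 40 mm (y) by 12 mm high, a low lip along its -x edge, and a back rest 14 mm thick and 40 mm wide (y) that rises from the middle of the base to 48 mm, leaning slightly to +x. Its two flat sides, 40 mm apart along y, are the place to grip. The point lies over the middle of the base in the back rest, 23 mm above the underside; z is up.
- cork_mat: Brown cork mat, 124 mm (x) by 90 mm (y), 3 mm thick, fixed on the floor of one compartment of the tray; origin at the centre of its underside, 4 mm above the shelf. The clear acrylic tray is fixed and has three compartments side by side in a row along y, each 130 mm (x) by 96 mm (y) inside and holding one mat at its centre; walls and dividers are 4 mm thick and their rims stand 24 mm above the shelf. The mat's x and y are the tray's. The mats' order in the row changes.
- blue_mat: Blue mat, same size and mounting as the cork mat, in another compartment of the same tray; origin at the centre of its underside, 4 mm above the shelf; its top is 7 mm above the shelf.
- grey_mat: Grey mat, same size and mounting as the cork mat, in another compartment of the same tray; origin at the centre of its underside, 4 mm above the shelf; its top is 7 mm above the shelf.
- candle_tin_center (a point): Candle tin, to be left alone: silver like the coasters and also 60 mm across, but 26 mm high with cream wax and a black wick on top. The point is its centre, 13 mm above its underside.
- gift_box_center (a point): Gift box, to be left alone: a red cube 38 mm each way with a cream ribbon crossing on its top. The point is its centre, 19 mm above its underside.
Mind the look-alikes: they are no part of the job. What is shaped like the part that bears coaster_a_center but orange or turquoise is not meant.

How it is judged:
At the end, for the whole second after the job is handed in: Coasters flat, one on the other (centres within 12 mm), within 37 mm (x) and 20 mm (y) of the cork mat's centre; dish on top within 12 mm of both; fidget cube on the blue mat; phone stand on the grey mat; coasters, dish and stand within 0.12 rad of upright; all released, at rest (x of coaster_a_center in the frame of cork_mat between -0.037 and 0.037 m and y of coaster_a_center in the frame of cork_mat between -0.02 and 0.02 m and x of coaster_b_center in the frame of cork_mat between -0.037 and 0.037 m and y of coaster_b_center in the frame of cork_mat between -0.02 and 0.02 m and horizontal distance between each of coaster_a_center, dish_center and coaster_b_center below 0.012 m and horizontal distance between dish_center and coaster_a_center below 0.012 m and height (world z) of each of coaster_a_center, coaster_b_center below 0.03 m and height (world z) of dish_center between 0.039 and 0.048 m and angle between each of coaster_a_center, coaster_b_center, dish_center, stand_center's own z axis and vertical below 0.12 rad and x of fidget_center in the frame of blue_mat between -0.048 and 0.048 m and y of fidget_center in the frame of blue_mat between -0.031 and 0.031 m and height (world z) of fidget_center below 0.031 m and x of stand_center in the frame of grey_mat between -0.048 and 0.048 m and y of stand_center in the frame of grey_mat between -0.036 and 0.036 m and height (world z) of stand_center below 0.035 m and linear speed of each of coaster_a, coaster_b, dish, fidget, stand below 0.02 m/s); the robot touches nothing.
It fails at once if the candle tin or the gift box was moved more than 25 mm (distance of any of candle_tin_center, gift_box_center from where it was at the start of the episode above 0.025 m).
It fails at once if the ceramic dish was dropped (faster than 0.7 m/s while not held) or tipped over ((linear speed of dish above 0.7 m/s and contact force between the fingers and dish below 0.2 N) or angle between dish_center's own z axis and vertical above 0.8 rad).
It also fails if it takes over 109 s, if anything falls off the work surface, if the arm or the gripper's body presses on something with over 40 N, if the wrist force passes 120 N, or if a joint passes its speed limit or range.

ROBOT

A 6-joint arm with a two-finger parallel gripper is mounted at the origin on the work surface. World frame = base frame: x ahead of the robot, y to its left, z up, the work surface at z = 0. Lengths are in m, angles in rad, forces in N, time in s.
With the tool pointing down it reaches from about 0.325 to 0.9 m from the base axis. Payload 6.1 kg.
Tool frame: the origin (TCP) lies at the very end of the fingers, on their centre line; the grasp point (between the pads) lies 19 mm behind it; z points along the fingers, y is the direction in which the jaws open and shut (so a half turn about z gives the same grasp; the last joint's range is limited). The gripper opens to 85 mm and grips with 20 to 120 N. Pads are 22 mm wide; open, the fingers measure 114 mm over their backs; the gripper's body (76 mm by 85 mm) begins 54 mm behind the grasp point. The pads swing forward as they close: fully open they stand 13 mm farther back than shut.
Start: joints at [-1.464, 0.22, 1.526, -0, 1.395, -0.126], TCP at [0.144, -0.608, 0.195] pointing down, gripper open.
Joint ranges: [-2.98, 2.98], [-0.91, 2.08], [0.09, 2.57], [-1.24, 4.39], [0.2, 2.65], [-2.68, 2.68]. Speed limits (rad/s): [2.57, 2.57, 3.01, 3.14, 3.14, 3.14].

INTERFACE

Orientations are given as a rotation vector (axis times angle).
In Python, from rig import sense, eyes, robot gives the robot as it stands.
- The arm moves only by the tool servo_tool, never from a script. Its argument "moves" is a list that holds one entry, the list of rows, each a list of 7 numbers: the opening in per cent of the stroke, from 0 (shut) to 100 (fully open), then the shift along the world's x, y, z in m, then the turn, a rotation vector about the world's x, y, z in rad. In form: [[[gripper, tx, ty, tz, wx, wy, wz], ...]]. A call has 1 to 10 rows; each row is the pose to reach, as a shift and turn from the pose commanded when the call began; what a row does not reach only later rows make up. A row lasts 1/10 s, in which the tool goes at most 50 mm and 8.59 degrees, less where a joint would pass 70% of its speed; a pose out of reach is approached as far as the arm can. A call with a gripper value outside its range is refused whole. The fingers move at their own pace and stop on an object; "grip_force" is the grip in N (left out, the last holds). Time passes only in rows, so rows that repeat a pose let the fingers close. It gives the time, the measured TCP pose, the force and the opening at its end, in the units of the state.
- sense(): the state, without advancing time (a new reading comes with each control period).
- eyes.grab_frame(name): name is "side" or "top"; returns a dict with "frame" (420x560x3 uint8, red, green, blue), "mtx" (3x3 intrinsics, pixels), "position" and "rotation" of the camera in the world. Camera axes: x right, y down, z forward; pixel columns grow to the right and rows downward; lengths in m; the calibration is good to about 2 mm. A picture is of the moment at which its call begins. There is no depth.
- robot.close_job(): hands the job in, once; it reports no verdict.
The state is a dict: "t": time; "joints": joint angles; "qvel": joint speeds; "joint_torque": joint torques, N m; "tcp_pos": TCP position; "eef_rot": TCP orientation; "ft_force": force on the tool from outside, world axes, zero at the start; "ft_torque": the same for the moment, N m; "width": finger opening in m.
Only numpy, scipy, OpenCV 4.12 (cv2) and the standard library are available. Lean on these libraries where they do the work, as an engineer would, in place of code of your own. Each camera call takes 0.05 s, during which the arm holds its last target.

## Working session

There is one attempt and no reset: what is moved stays moved. The work goes in short steps, Python scripts to look and compute and a tool call to move; the robot and the scene stay as the last step left them, time stands still between calls to the robot, and variables do not carry over. Pictures are saved under pics/ and viewed, and the job is handed in when it is done.

Besides the shell and the picture viewer there is one more tool, called after ">>>" as name([rows], argument=value, ...), one row to a line, values as JSON. servo_tool: Moves the arm, as the interface text tells. Its arguments: {"type":"object","properties":{"moves":{"type":"array"},"grip_force":{"type":"number"}},"required":["moves"]}

```bash
ls; mkdir -p pics
python3 - <<'E'
from rig import sense, eyes, robot
import cv2
s=sense(); print({k:s[k] for k in ('t','tcp_pos','eef_rot','width','ft_force')})
for n in ('side','top'):
    f=eyes.grab_frame(n); cv2.imwrite(f'pics/{n}0.png',f['frame'][:,:,::-1]); print(n,f['mtx'],f['position'],f['rotation'])
E
```

```text
pics
{'t': 0.0, 'tcp_pos': array([ 0.14413042, -0.60745388,  0.19419635]), 'eef_rot': array([-3.11838715e+00, -3.64655522e-01, -2.37446999e-05]), 'width': 0.08523607555449661, 'ft_force': array([ 0.04565829, -0.26356945, -0.24661686])}
side [[398.57906072   0.         281.05493456]
 [  0.         398.57906072 206.35764027]
 [  0.           0.           1.        ]] [ 0.48115967 -0.64457549  0.54070842] [-2.16660098  0.04672246 -0.05056435]
top [[401.4444108    0.         283.20159214]
 [  0.         401.4444108  212.88841415]
 [  0.           0.           1.        ]] [0.31345218 0.04568796 1.10458527] [-2.11550031  2.08745678 -0.22779874]
```

View pics/side0.png

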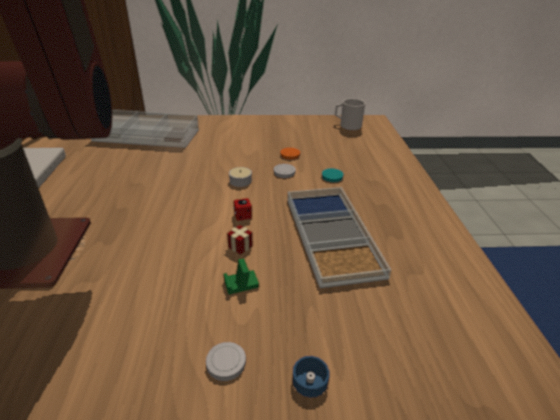

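View pics/top0.png

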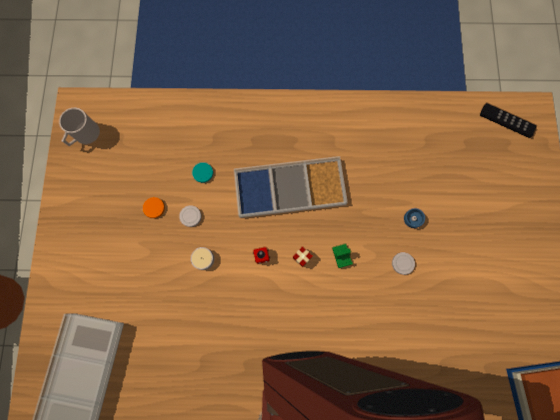

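The top view shows these, with the things that could be mistaken for each other:
- **Coasters:** thin silver ones at (190,216) and (403,264). Look-alikes are the orange disc (153,208), the turquoise disc (203,173) and the candle tin with cream wax and wick (202,259).
- **Fidget cube:** red with a black disc at (261,255). The look-alike is the gift box with a ribbon at (302,257).
- **Others:** dish at (415,218) and stand at (342,256).
- **Mats:** blue (256,190), grey (291,186) and cork (326,183).

Next I'll measure positions and check the choices in a close crop.

```bash
cat > h.py <<'E'
import numpy as np, cv2
from scipy.spatial.transform import Rotation as R
from rig import sense, eyes
def grab(n,save=None):
    f=eyes.grab_frame(n)
    if save: cv2.imwrite(f'pics/{save}.png',f['frame'][:,:,::-1])
    return f
def rot(f):
    r=np.array(f['rotation']); return r if r.shape==(3,3) else R.from_rotvec(r).as_matrix()
def cast(f,uv,z):
    uv=np.atleast_2d(np.asarray(uv,float)); d=np.c_[uv,np.ones(len(uv))]@np.linalg.inv(f['mtx']).T@rot(f).T
    p=np.array(f['position']); return p+d*((z-p[2])/d[:,2])[:,None]
def proj(f,P):
    c=(np.atleast_2d(P)-f['position'])@rot(f); q=c@f['mtx'].T; return q[:,:2]/q[:,2:]
def mask(f,lo,hi,roi):
    h=cv2.cvtColor(f['frame'],cv2.COLOR_RGB2HSV); m=cv2.inRange(h,np.array(lo),np.array(hi)); o=np.zeros_like(m); x0,y0,x1,y1=roi; o[y0:y1,x0:x1]=m[y0:y1,x0:x1]; return o
def big(m):
    c,_=cv2.findContours(m,cv2.RETR_EXTERNAL,cv2.CHAIN_APPROX_NONE); return max(c,key=cv2.contourArea)
def crop(f,roi,k,name):
    x0,y0,x1,y1=roi; cv2.imwrite(f'pics/{name}.png',cv2.resize(f['frame'][y0:y1,x0:x1,::-1],None,fx=k,fy=k,interpolation=cv2.INTER_CUBIC))
E
python3 - <<'E'
from h import *
t=grab('top'); s=grab('side')
crop(t,(140,140,440,290),2.6,'ctop'); crop(s,(190,130,410,400),2.2,'cside')
h=cv2.cvtColor(t['frame'],cv2.COLOR_RGB2HSV)
for n,(u,v) in dict(ca=(190,216),cb=(403,264),dish=(424,218),fid=(261,262),stand=(342,256),blue=(256,190),grey=(291,186),cork=(326,183),wood=(300,300),wood2=(380,240)).items(): print(n,h[v,u])
h=cv2.cvtColor(s['frame'],cv2.COLOR_RGB2HSV)
for n,(u,v) in dict(ca=(285,170),cb=(226,360),dish=(300,385),stand=(240,282),wood=(150,300),wood2=(280,340)).items(): print(n,h[v,u])
E
```

```text
ca [ 12  42 187]
cb [ 13  43 173]
dish [102  92  97]
fid [  0 245  78]
stand [ 67 224  49]
blue [108 127  94]
grey [ 13  43 107]
cork [ 16 167 153]
wood [ 15 154 180]
wood2 [ 15 156 180]
ca [ 14  25 151]
cb [ 14  27 163]
dish [107 103  62]
stand [ 70 200  42]
wood [ 14 126 150]
wood2 [ 14 127 145]
```

View pics/ctop.png

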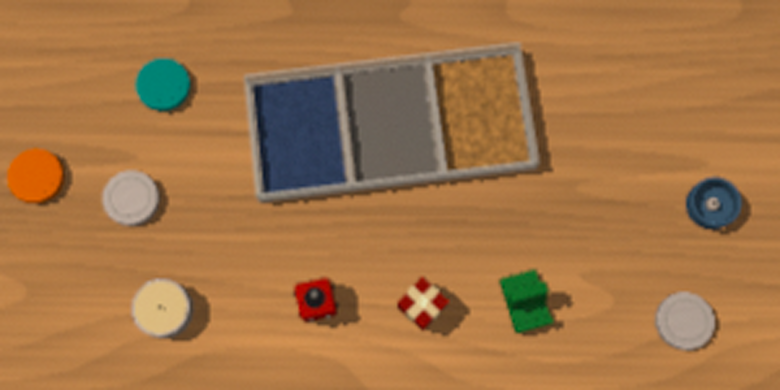

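View pics/cside.png

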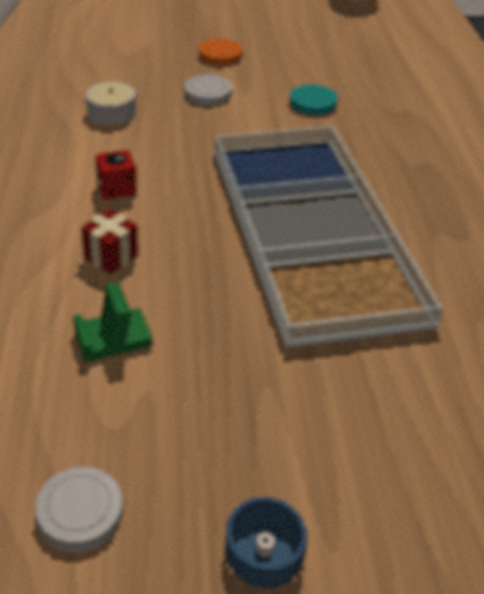

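```bash
cat > m.py <<'E'
from h import *
def disc(f,lo,hi,roi,z):
    c=big(mask(f,lo,hi,roi)); (u,v),ax,_=cv2.fitEllipse(cv2.convexHull(c)); M=cv2.moments(cv2.convexHull(c)); uv=(M['m10']/M['m00'],M['m01']/M['m00'])
    return np.round(uv,1),np.round(ax,1),np.round(cast(f,uv,z)[0],4)
SIL=((0,0,110),(179,75,255)); BLU=((95,60,20),(125,255,255)); GRN=((45,80,15),(90,255,255));
E
python3 - <<'E'
from m import *
t=grab('top'); s=grab('side')
print('ca',disc(t,*SIL,(172,200,208,234),.006),disc(s,*SIL,(268,160,302,184),.006))
print('cb',disc(t,*SIL,(385,246,422,282),.006),disc(s,*SIL,(195,335,258,390),.006))
print('dish',disc(t,*BLU,(395,200,435,236),.012),disc(s,*BLU,(280,345,345,402),.012))
for n,roi in dict(blue=(236,166,274,216)).items():
    c=big(mask(t,*BLU,roi)); print(n,cv2.minAreaRect(c)); P=cast(t,c[:,0],.007)[:,:2].astype(np.float32); print(cv2.minAreaRect(P*1000))
c=big(mask(t,(0,0,60),(179,75,130),(270,160,312,212)));P=cast(t,c[:,0],.007)[:,:2].astype(np.float32); print('grey',cv2.minAreaRect(P*1000))
c=big(mask(t,(8,120,60),(25,255,255),(311,166,341,202)));P=cast(t,c[:,0],.007)[:,:2].astype(np.float32); print('cork',cv2.minAreaRect(P*1000))
# red fidget
h=cv2.cvtColor(t['frame'],cv2.COLOR_RGB2HSV)
m=mask(t,(0,170,40),(8,255,255),(248,240,278,272))|mask(t,(172,170,40),(179,255,255),(248,240,278,272))
c=big(m); print('fid',cv2.minAreaRect(c)); P=cast(t,cv2.convexHull(c)[:,0],.03)[:,:2].astype(np.float32);print(cv2.minAreaRect(P*1000))
c=big(mask(t,*GRN,(325,235,360,275)));print('stand',cv2.minAreaRect(c));P=cast(t,cv2.convexHull(c)[:,0],.010)[:,:2].astype(np.float32);print(cv2.minAreaRect(P*1000))
# tin & gift
print('tin',cast(t,(202,259),.02)); print('gift',cast(t,(302,257),.038))
crop(s,(205,180,285,310),5,'st'); crop(t,(240,230,360,280),6.5,'tt')
E
```

```text
ca (array([189.8, 215.7]), array([20.1, 21.3]), array([0.5498, 0.3158, 0.006 ])) (array([284.2, 168.8]), array([10.8, 21.5]), array([0.5515, 0.3274, 0.006 ]))
cb (array([403.2, 263. ]), array([21.4, 22.8]), array([ 0.4253, -0.2748,  0.006 ])) (array([225.4, 358.9]), array([33.8, 40.4]), array([ 0.4261, -0.269 ,  0.006 ]))
dish (array([414.1, 217.9]), array([18.2, 20.5]), array([ 0.5502, -0.31  ,  0.012 ])) (array([310.5, 376.2]), array([36., 40.]), array([ 0.5517, -0.3068,  0.012 ]))
blue ((254.45474243164062, 191.2744598388672), (40.844390869140625, 30.79568099975586), 83.41805267333984)
((623.5311279296875, 136.08602905273438), (120.46561431884766, 86.64945220947266), 7.664226531982422)
grey ((640.8056030273438, 37.354007720947266), (129.55575561523438, 92.11263275146484), 7.6927103996276855)
cork ((648.80224609375, -65.0914535522461), (103.94469451904297, 83.15569305419922), 0.7040843367576599)
fid ((260.85296630859375, 254.9117889404297), (14.794672966003418, 14.309601783752441), 75.96376037597656)
((439.54095458984375, 112.15726470947266), (39.84137725830078, 38.440853118896484), 14.806693077087402)
stand ((342.7798156738281, 255.26608276367188), (21.646875381469727, 16.28304672241211), 73.3007583618164)
((443.85626220703125, -110.31187438964844), (58.415611267089844, 44.83292007446289), 15.97864055633545)
tin [[0.42747539 0.27146752 0.02      ]]
gift [[0.43444283 0.00209282 0.038     ]]
```

View pics/tt.png

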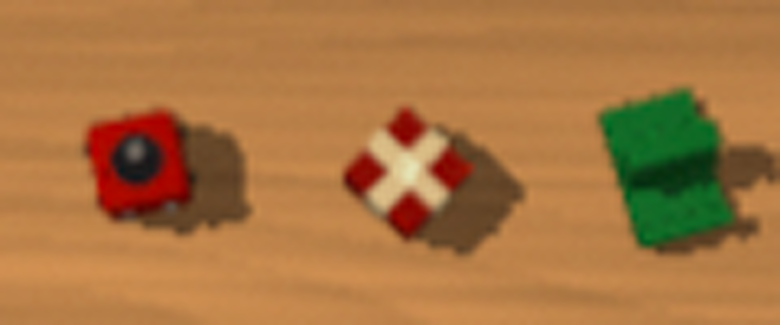

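View pics/st.png

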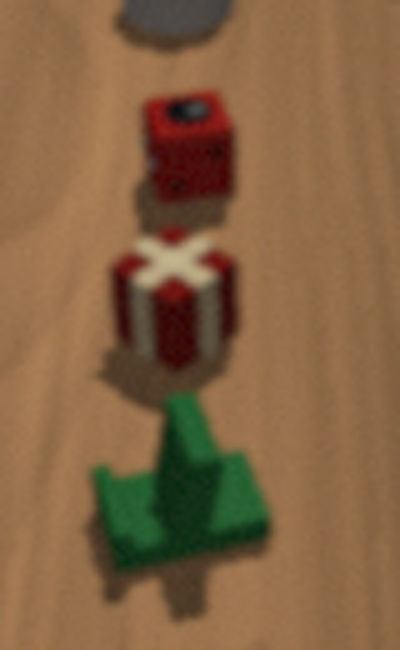

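The crop confirms the choices: the fidget cube has the black disc at top (261,255), the ribboned box at (302,257) is left alone, and both silver discs are thin ones with the ring. The stand goes first, since its jaw angle nearly matches the start pose.

>>> servo_tool([
  [[70, 0.299, 0.497, -0.075, 0, 0, 0.073], [70, 0.299, 0.497, -0.075, 0, 0, 0.073], [70, 0.299, 0.497, -0.075, 0, 0, 0.073], [70, 0.299, 0.497, -0.075, 0, 0, 0.073], [70, 0.299, 0.497, -0.075, 0, 0, 0.073], [70, 0.299, 0.497, -0.075, 0, 0, 0.073], [70, 0.299, 0.497, -0.075, 0, 0, 0.073], [70, 0.299, 0.497, -0.075, 0, 0, 0.073], [70, 0.299, 0.497, -0.075, 0, 0, 0.073], [70, 0.299, 0.497, -0.075, 0, 0, 0.073]],
], grip_force=30)

```text
t: 1.3
tcp_pos: [0.4006, -0.1815, 0.1313]
eef_rot: [3.104, 0.478, 0.002]
ft_force: [1.8, -1.6, 1.1]
width: 0.0601
```

>>> servo_tool([
  [[70, 0.043, 0.072, -0.04, 0, 0, 0], [70, 0.043, 0.072, -0.04, 0, 0, 0], [70, 0.043, 0.072, -0.04, 0, 0, 0], [70, 0.043, 0.072, -0.04, 0, 0, 0]],
])

```text
t: 1.7
tcp_pos: [0.4426, -0.1103, 0.0908]
eef_rot: [-3.104, -0.483, 0.002]
ft_force: [0.3, -1.0, 0.8]
width: 0.0598
```

Run:
```python
from h import *
s=sense(); print(s['t'],s['tcp_pos'],s['eef_rot'],s['ft_force'],s['width'])
f=grab('side'); crop(f,(170,130,370,330),3,'s1')
f=grab('top'); crop(f,(240,200,440,320),3,'t1')
```

```text
1.7 [ 0.4426113  -0.11034343  0.09075663] [-3.10392106e+00 -4.82788161e-01  1.92030110e-03] [ 0.30444455 -0.96129393  0.83719815] 0.05982491950032224
```

View pics/s1.png

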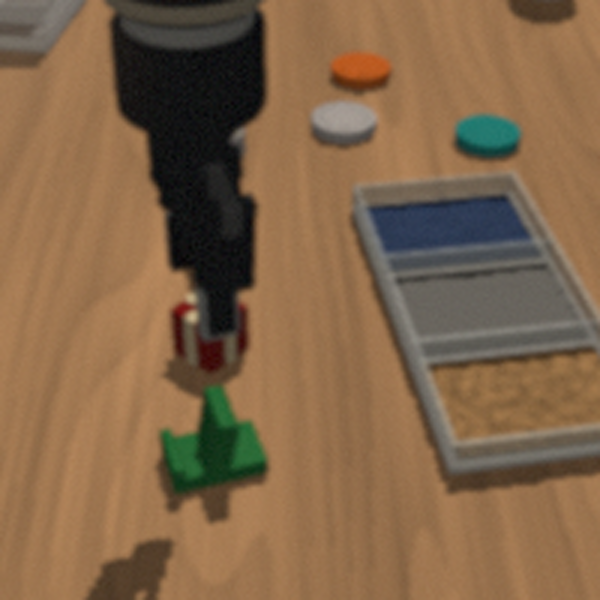

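View pics/t1.png

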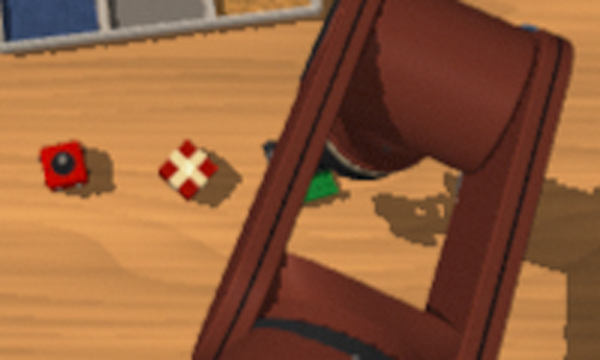

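Run:
```python
from h import *
f=grab('side')
a=-1.265; j=np.array([np.cos(a),np.sin(a),0])
for dz in (0,.005,.01):
  print(dz,[proj(f,np.array([.4426,-.1103,.0908+dz])+j*k)[0].round(1) for k in (.030,.044)])
print('stand rest base', proj(f,[[.443,-.11,.012],[.443,-.11,.046]]).round(1))
crop(f,(220,200,270,300),6,'s2')
```

```text
0 [array([242.5, 259.3]), array([244.9, 264.7])]
0.005 [array([242.4, 257.1]), array([244.8, 262.4])]
0.01 [array([242.3, 254.8]), array([244.7, 260.1])]
stand rest base [[239.8 281. ]
 [239.  267.4]]
```

View pics/s2.png

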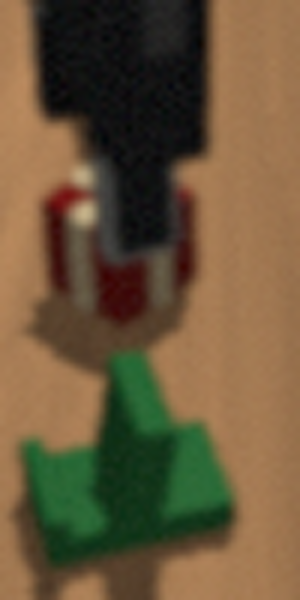

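Run:
```python
from h import *
f=grab('side'); t=grab('top')
a=-1.265; j=np.array([np.cos(a),np.sin(a),0])
for g,n,roi in ((f,'side',(200,120,300,300)),(t,'top',(290,210,390,290))):
  im=cv2.resize(g['frame'][roi[1]:roi[3],roi[0]:roi[2],::-1],None,fx=5 if n=='top' else 3.3,fy=5 if n=='top' else 3.3,interpolation=cv2.INTER_CUBIC)
  k=5 if n=='top' else 3.3
  for z,c in ((.0908,(255,0,255)),(.1098,(0,255,255)),(.163,(255,255,0))):
    for d in (-.03,.03):
      p=proj(g,np.array([.4426,-.1103,z])+j*d)[0]; q=((p-np.array(roi[:2])+.5)*k).astype(int); cv2.circle(im,tuple(int(v) for v in q),4,c,-1)
  cv2.imwrite(f'pics/o{n}.png',im)
s=sense(); print(s['joints'],s['tcp_pos'],s['t'])
```

```text
[-4.21574297e-01 -8.64603694e-02  2.05262360e+00 -1.86381016e-04
  1.17397621e+00  8.45571959e-01] [ 0.44297564 -0.11258539  0.09196039] 1.95
```

View pics/oside.png

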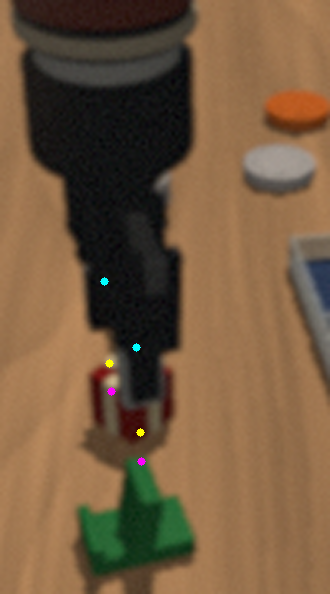

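View pics/otop.png

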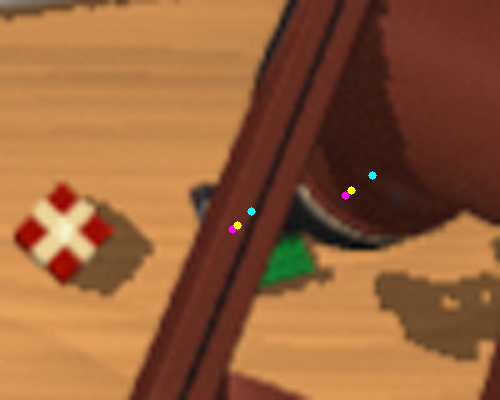

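The fingertip seen at side (243,242) doesn't sit where I project the TCP, about row 260. I'll go to the fidget cube with the jaws turned across the view, so both fingers show before I descend.

>>> servo_tool([
  [[70, -0.003, 0.222, 0.03, 0, 0, 1.522], [70, -0.003, 0.222, 0.03, 0, 0, 1.522], [70, -0.003, 0.222, 0.03, 0, 0, 1.522], [70, -0.003, 0.222, 0.03, 0, 0, 1.522], [70, -0.003, 0.222, 0.03, 0, 0, 1.522], [70, -0.003, 0.222, 0.03, 0, 0, 1.522], [70, -0.003, 0.222, 0.03, 0, 0, 1.522], [70, -0.003, 0.222, 0.03, 0, 0, 1.522], [70, -0.003, 0.222, 0.03, 0, 0, 1.522], [70, -0.003, 0.222, 0.03, 0, 0, 1.522]],
])

```text
t: 2.95
tcp_pos: [0.4403, 0.1098, 0.1217]
eef_rot: [1.94, 2.47, 0.001]
ft_force: [-0.4, -0.4, -0.2]
width: 0.06
```

>>> servo_tool([
  [[70, 0, 0, -0.03, 0, 0, 0.03], [70, 0, 0, -0.03, 0, 0, 0.03], [70, 0, 0, -0.03, 0, 0, 0.03]],
])

```text
t: 3.25
tcp_pos: [0.4394, 0.1101, 0.0913]
eef_rot: [-1.911, -2.492, 0.001]
ft_force: [0.6, -0.8, 1.1]
width: 0.0598
```

```bash
cat >> h.py <<'E'
def fing(name,roi,k,cam='side',w=None):
    s=sense(); g=grab(cam); Rm=R.from_rotvec(s['eef_rot']).as_matrix(); w=s['width'] if w is None else w
    im=cv2.resize(g['frame'][roi[1]:roi[3],roi[0]:roi[2],::-1],None,fx=k,fy=k,interpolation=cv2.INTER_CUBIC)
    for dz,c in ((0,(255,0,255)),(-.019,(0,255,255)),(-.073,(255,255,0))):
        for d in (-w/2,w/2):
            p=proj(g,s['tcp_pos']+Rm@np.array([0,d,dz]))[0]; q=((p-np.array(roi[:2])+.5)*k).astype(int); cv2.circle(im,(int(q[0]),int(q[1])),3,c,-1)
    cv2.imwrite(f'pics/{name}.png',im)
    a=np.arctan2(Rm[1,1],Rm[0,1]); print(s['t'],s['tcp_pos'].round(4),'jaw',round(a,3),s['ft_force'].round(1),s['width'].round(4),s['joints'].round(2))
    return g,s
E
python3 - <<'E'
from h import *
fing('f1',(180,80,300,240),4.5)
E
```

```text
Traceback (most recent call last):
  File "h.py", line 28, in fing
    a=np.arctan2(Rm[1,1],Rm[0,1]); print(s['t'],s['tcp_pos'].round(4),'jaw',round(a,3),s['ft_force'].round(1),s['width'].round(4),s['joints'].round(2))
                                                                                                              ^^^^^^^^^^^^^^^^
AttributeError: 'float' object has no attribute 'round'
```

View pics/f1.png

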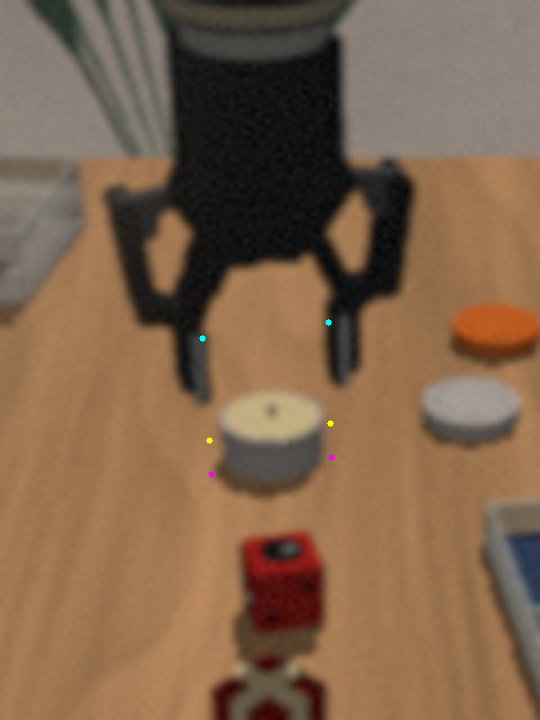

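```bash
sed -i "s/s\['width'\].round(4)/round(float(s['width']),4)/" h.py
python3 - <<'E'
from h import *
fing('f2',(210,200,330,300),6,'top')
E
```

```text
3.3 [0.4402 0.1103 0.092 ] jaw 0.263 [ 0.4 -0.4  0.3] 0.0595 [ 0.07 -0.09  2.06  0.    1.18 -0.19]
```

View pics/f2.png

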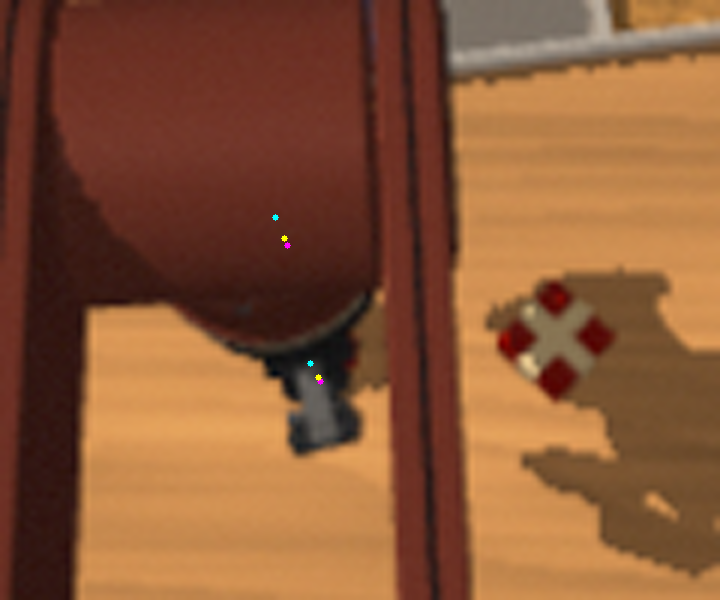

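Run:
```python
from h import *
f=grab('side'); 
s=sense(); Rm=R.from_rotvec(s['eef_rot']).as_matrix()
for uv in ((225.6,169.3),(256,165.1)):
  for y in (.09,.11,.13,.16): 
    d=rot(f)@np.linalg.inv(f['mtx'])@np.array([*uv,1]); p=f['position']+d*(y-f['position'][1])/d[1]; print(uv,p.round(4))
print(s['tcp_pos']+Rm@[0,.035,0],s['tcp_pos']-Rm@[0,.035,0])
```

```text
(225.6, 169.3) [0.412  0.09   0.1368]
(225.6, 169.3) [0.4101 0.11   0.1258]
(225.6, 169.3) [0.4083 0.13   0.1148]
(225.6, 169.3) [0.4054 0.16   0.0983]
(256, 165.1) [0.4753 0.09   0.146 ]
(256, 165.1) [0.4752 0.11   0.1353]
(256, 165.1) [0.475  0.13   0.1245]
(256, 165.1) [0.4748 0.16   0.1084]
[0.47459065 0.1196705  0.09256239] [0.40701175 0.10142014 0.092429  ]
```

Run:
```python
from h import *
def tri(f,u,g,v):
    A=[];b=[]
    for c,p in ((f,u),(g,v)):
        d=rot(c)@np.linalg.inv(c['mtx'])@np.array([*p,1]); d/=np.linalg.norm(d); M=np.eye(3)-np.outer(d,d); A.append(M); b.append(M@c['position'])
    x,r,_,_=np.linalg.lstsq(np.vstack(A),np.hstack(b),rcond=None); return x.round(4),r
f=grab('side');t=grab('top')
print(tri(f,(204,123.3),t,(264.2,274.2)))
# check tri on gift box top centre and dish post
print(tri(f,(239.5,233),t,(302.5,256.5)))
```

```text
(array([0.3751, 0.0912, 0.2376]), array([3.00586413e-06]))
(array([0.4379, 0.001 , 0.0373]), array([7.98289655e-06]))
```

>>> servo_tool([
  [[80, 0, 0.001, -0.02, 0, 0, 0], [80, 0, 0.001, -0.04, 0, 0, 0], [80, 0, 0.001, -0.05, 0, 0, 0], [80, 0, 0.001, -0.05, 0, 0, 0]],
])

```text
t: 3.9
tcp_pos: [0.4386, 0.1117, 0.0401]
eef_rot: [-1.907, -2.494, 0.003]
ft_force: [0.2, -0.1, 0.3]
width: 0.0681
```

Run:
```python
from h import *
fing('f3',(180,120,300,260),4.5)
```

```text
3.9 [0.4386 0.1117 0.0401] jaw 0.265 [ 0.2 -0.1  0.3] 0.0681 [ 0.07 -0.01  2.09 -0.    1.06 -0.19]
```

View pics/f3.png

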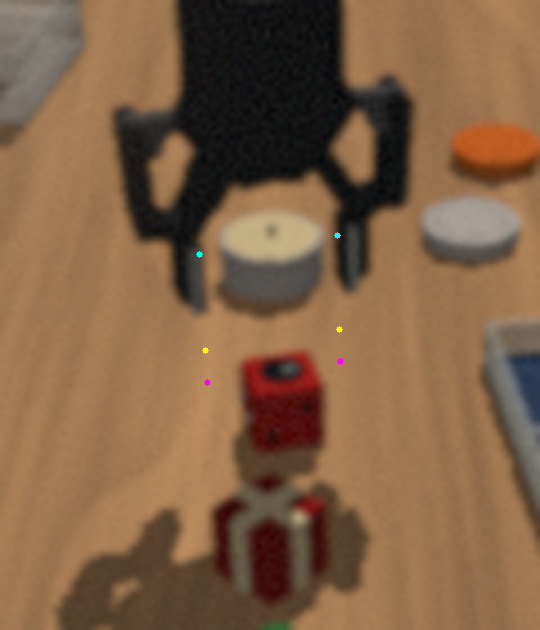

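>>> servo_tool([
  [[80, 0.001, 0, -0.015, 0, 0, 0], [80, 0.001, 0, -0.028, 0, 0, 0], [80, 0.001, 0, -0.028, 0, 0, 0], [80, 0.001, 0, -0.028, 0, 0, 0]],
])

```text
t: 4.35
tcp_pos: [0.4407, 0.1118, 0.0133]
eef_rot: [-1.908, -2.495, 0.001]
ft_force: [0.2, 0.1, -0.3]
width: 0.0686
```

Run:
```python
from h import *
fing('f4',(180,120,300,260),4.5)
```

```text
4.35 [0.4407 0.1118 0.0133] jaw 0.265 [ 0.2  0.1 -0.3] 0.0686 [ 0.07  0.04  2.1   0.    1.   -0.19]
```

View pics/f4.png

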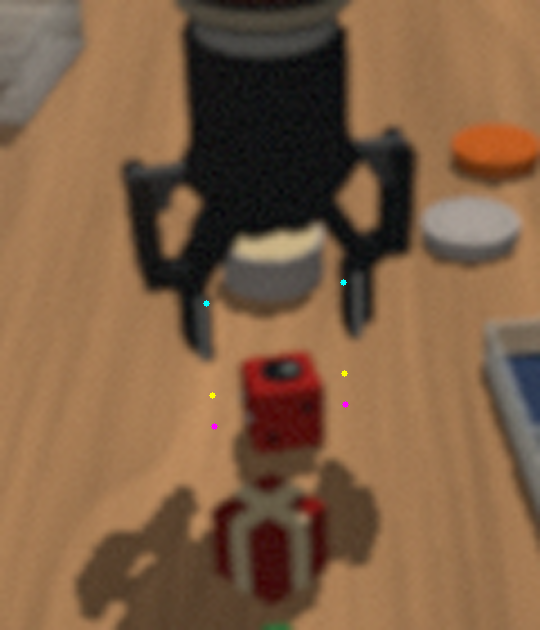

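Run:
```python
from h import *
f,s=fing('f5',(230,210,330,290),6,'top')
g=grab('side')
print(cast(g,[(180/4.5+180,490/4.5+120),(335/4.5+180,465/4.5+120),(360/4.5+180,560/4.5+120)],0).round(3))
```

```text
4.4 [0.4411 0.1118 0.0137] jaw 0.265 [ 0.7 -0.3  0.5] 0.0682 [ 0.07  0.04  2.1  -0.    1.   -0.19]
[[0.393 0.066 0.   ]
 [0.469 0.084 0.   ]
 [0.481 0.009 0.   ]]
```

View pics/f5.png

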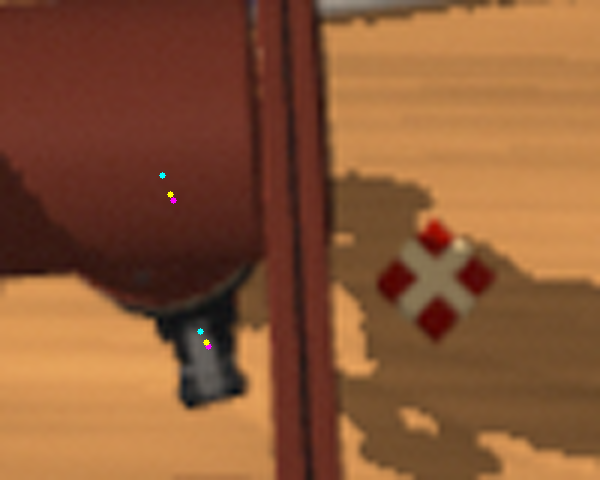

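>>> servo_tool([
  [[80, 0, 0, -0.005, 0, 0, 0], [80, 0, 0, -0.01, 0, 0, 0], [80, 0, 0, -0.01, 0, 0, 0]],
])

```text
t: 4.8
tcp_pos: [0.44, 0.1117, 0.0023]
eef_rot: [-1.908, -2.495, 0.002]
ft_force: [-0.8, 0.0, 0.2]
width: 0.0683
```

>>> servo_tool([
  [[80, 0, 0, -0.004, 0, 0, 0], [80, 0, 0, -0.004, 0, 0, 0]],
])

```text
t: 5.0
tcp_pos: [0.4403, 0.1117, -0.0014]
eef_rot: [-1.908, -2.495, 0.001]
ft_force: [-0.5, -0.7, 0.5]
width: 0.0682
```

>>> servo_tool([
  [[80, 0, 0, -0.003, 0, 0, 0], [80, 0, 0, -0.006, 0, 0, 0], [80, 0, 0, -0.006, 0, 0, 0]],
])

```text
t: 5.3
tcp_pos: [0.4404, 0.1117, -0.0073]
eef_rot: [-1.908, -2.495, 0.001]
ft_force: [0.1, -0.7, -0.0]
width: 0.0683
```

>>> servo_tool([
  [[80, 0, 0, -0.002, 0, 0, 0], [80, 0, 0, -0.002, 0, 0, 0]],
])

```text
t: 5.5
tcp_pos: [0.4406, 0.1118, -0.009]
eef_rot: [-1.908, -2.495, 0.0]
ft_force: [-0.4, -0.1, -0.1]
width: 0.068
```

>>> servo_tool([
  [[80, 0, 0, -0.003, 0, 0, 0], [80, 0, 0, -0.003, 0, 0, 0]],
])

```text
t: 5.7
tcp_pos: [0.4405, 0.1117, -0.0122]
eef_rot: [-1.908, -2.495, 0.001]
ft_force: [0.4, -0.6, -0.2]
width: 0.0683
```

>>> servo_tool([
  [[80, 0, 0, -0.003, 0, 0, 0], [80, 0, 0, -0.006, 0, 0, 0], [80, 0, 0, -0.009, 0, 0, 0], [80, 0, 0, -0.009, 0, 0, 0]],
])

```text
t: 6.1
tcp_pos: [0.4403, 0.1117, -0.0214]
eef_rot: [-1.908, -2.495, 0.001]
ft_force: [-0.8, 0.4, 0.6]
width: 0.0686
```

Run:
```python
from h import *
fing('f6',(180,120,300,260),4.5)
```

```text
6.1 [ 0.4403  0.1117 -0.0214] jaw 0.265 [-0.8  0.4  0.6] 0.0686 [ 0.07  0.1   2.11 -0.    0.92 -0.19]
```

View pics/f6.png

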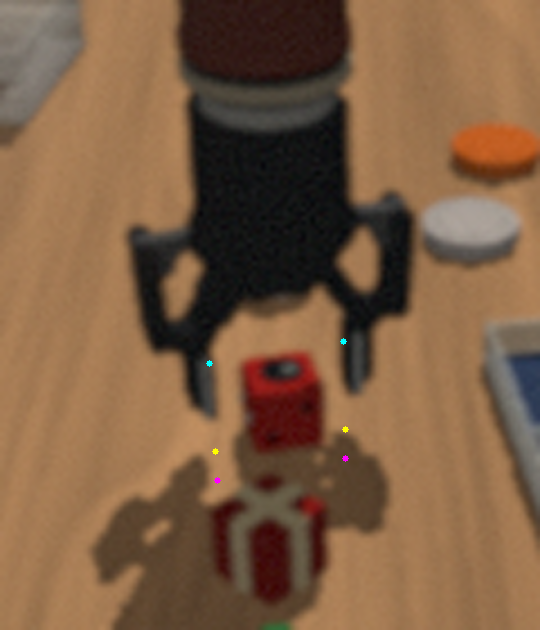

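The reported TCP z sits about 37 mm below the real fingertips. The images, the shadows and the lack of contact at negative z all agree, so I'll use the visual offset. I'll grip the cube now.

>>> servo_tool([
  [[80, 0, 0, -0.004, 0, 0, 0], [20, 0, 0, -0.004, 0, 0, 0], [20, 0, 0, -0.004, 0, 0, 0], [20, 0, 0, -0.004, 0, 0, 0], [20, 0, 0, -0.004, 0, 0, 0], [20, 0, 0, -0.004, 0, 0, 0], [20, 0, 0, -0.004, 0, 0, 0]],
], grip_force=30)

```text
t: 6.85
tcp_pos: [0.4409, 0.1118, -0.0247]
eef_rot: [1.908, 2.495, 0.0]
ft_force: [-0.0, -0.1, 0.6]
width: 0.0376
```

Run:
```python
from h import *
fing('f7',(180,120,300,260),4.5)
```

```text
6.85 [ 0.4409  0.1118 -0.0247] jaw 0.265 [-0.  -0.1  0.6] 0.0376 [ 0.07  0.11  2.11  0.    0.92 -0.19]
```

View pics/f7.png

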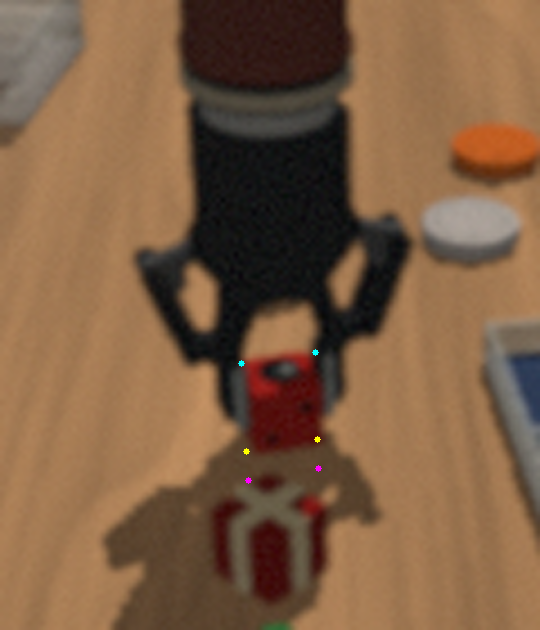

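>>> servo_tool([
  [[20, 0, 0, 0.03, 0, 0, 0], [20, 0, 0, 0.06, 0, 0, 0], [20, 0.05, 0.006, 0.06, 0, 0, -0.13], [20, 0.1, 0.012, 0.06, 0, 0, -0.13], [20, 0.15, 0.02, 0.06, 0, 0, -0.13], [20, 0.184, 0.024, 0.06, 0, 0, -0.13], [20, 0.184, 0.024, 0.03, 0, 0, -0.13], [20, 0.184, 0.024, 0.025, 0, 0, -0.13], [20, 0.184, 0.024, 0.025, 0, 0, -0.13]],
])

```text
t: 7.8
tcp_pos: [0.6218, 0.1355, -0.0023]
eef_rot: [-2.064, -2.363, 0.007]
ft_force: [0.6, 0.2, -0.0]
width: 0.0375
```

Run:
```python
from h import *
fing('f8',(220,80,380,260),3.3)
```

```text
7.8 [ 0.6218  0.1355 -0.0023] jaw 0.135 [ 0.6  0.2 -0. ] 0.0375 [ 0.09  0.46  1.62 -0.    1.07 -0.04]
```

View pics/f8.png

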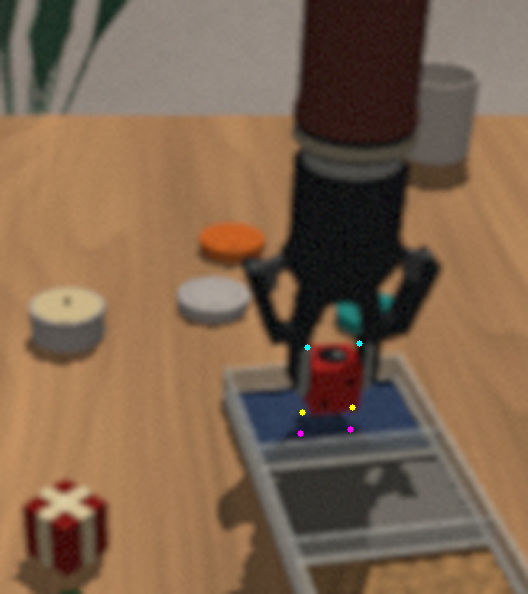

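>>> servo_tool([
  [[20, 0, 0, -0.008, 0, 0, 0], [20, 0, 0, -0.014, 0, 0, 0], [20, 0, 0, -0.016, 0, 0, 0], [20, 0, 0, -0.016, 0, 0, 0]],
])

```text
t: 8.25
tcp_pos: [0.6244, 0.1358, -0.016]
eef_rot: [-2.066, -2.366, 0.001]
ft_force: [-0.1, -0.2, -0.7]
width: 0.0376
```

>>> servo_tool([
  [[65, 0, 0, 0, 0, 0, 0], [65, 0, 0, 0, 0, 0, 0], [65, 0, 0, 0, 0, 0, 0], [65, 0, 0, 0.03, 0, 0, 0], [65, 0, 0, 0.07, 0, 0, 0], [65, 0, 0, 0.09, 0, 0, 0], [80, -0.05, 0.04, 0.1, 0, 0, 0], [80, -0.074, 0.09, 0.1, 0, 0, 0], [80, -0.074, 0.14, 0.1, 0, 0, 0], [80, -0.074, 0.181, 0.1, 0, 0, 0]],
])

```text
t: 9.25
tcp_pos: [0.5503, 0.3104, 0.085]
eef_rot: [2.067, 2.365, 0.001]
ft_force: [2.0, 0.0, 0.0]
width: 0.0684
```

Run:
```python
from h import *
fing('f9',(220,80,380,260),3.3)
```

```text
9.25 [0.5503 0.3104 0.085 ] jaw 0.134 [2. 0. 0.] 0.0684 [ 0.39  0.33  1.61 -0.    1.2   0.25]
```

View pics/f9.png

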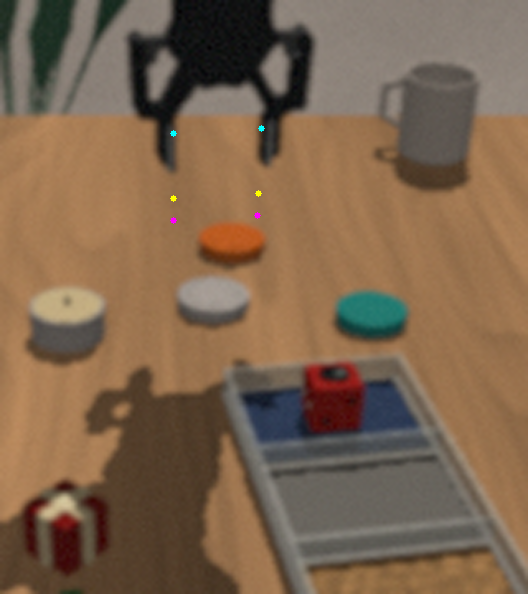

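>>> servo_tool([
  [[80, 0, 0, -0.05, 0, 0, 0], [80, 0, 0, -0.09, 0, 0, 0], [80, 0, 0, -0.107, 0, 0, 0], [80, 0, 0, -0.112, 0, 0, 0], [80, 0, 0, -0.112, 0, 0, 0]],
])

```text
t: 9.8
tcp_pos: [0.5516, 0.3088, -0.0275]
eef_rot: [2.067, 2.366, 0.0]
ft_force: [0.2, 0.3, -0.3]
width: 0.0684
```

Run:
```python
from h import *
fing('f10',(230,80,340,210),4.5)
```

```text
9.8 [ 0.5516  0.3088 -0.0275] jaw 0.135 [ 0.2  0.3 -0.3] 0.0684 [0.39 0.48 1.65 0.   1.01 0.25]
```

View pics/f10.png

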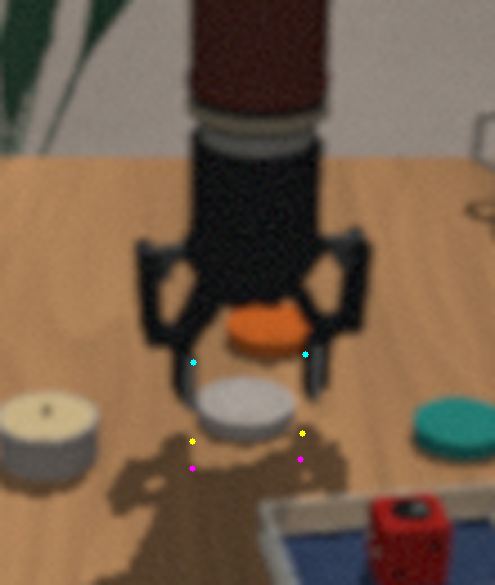

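>>> servo_tool([
  [[80, -0.001, 0.007, -0.002, 0, 0, 0], [80, -0.001, 0.007, -0.003, 0, 0, 0], [80, -0.001, 0.007, -0.004, 0, 0, 0]],
])

```text
t: 10.15
tcp_pos: [0.551, 0.3165, -0.0306]
eef_rot: [2.066, 2.366, 0.003]
ft_force: [-0.2, 0.2, 0.6]
width: 0.0686
```

>>> servo_tool([
  [[80, 0, 0, -0.001, 0, 0, 0], [80, 0, 0, -0.002, 0, 0, 0]],
])

```text
t: 10.35
tcp_pos: [0.5503, 0.3159, -0.0337]
eef_rot: [2.066, 2.366, 0.0]
ft_force: [-0.3, -0.5, 0.7]
width: 0.0685
```

>>> servo_tool([
  [[80, 0, 0, -0.001, 0, 0, 0], [80, 0, 0, -0.0015, 0, 0, 0]],
])

```text
t: 10.55
tcp_pos: [0.55, 0.3158, -0.0356]
eef_rot: [-2.067, -2.366, 0.0]
ft_force: [-0.0, 0.4, -0.1]
width: 0.0681
```

>>> servo_tool([
  [[80, 0, 0, -0.001, 0, 0, 0], [80, 0, 0, -0.0015, 0, 0, 0]],
])

```text
t: 10.75
tcp_pos: [0.5501, 0.3159, -0.037]
eef_rot: [-2.066, -2.366, 0.0]
ft_force: [0.7, -0.6, -0.5]
width: 0.0681
```

>>> servo_tool([
  [[80, 0, 0, -0.001, 0, 0, 0], [80, 0, 0, -0.0015, 0, 0, 0]],
])

```text
t: 10.95
tcp_pos: [0.5501, 0.3159, -0.0385]
eef_rot: [-2.067, -2.366, 0.0]
ft_force: [-0.4, -0.5, 0.4]
width: 0.0684
```

Run:
```python
from h import *
fing('f11',(230,80,340,210),4.5)
```

```text
10.95 [ 0.5501  0.3159 -0.0385] jaw 0.135 [-0.4 -0.5  0.4] 0.0684 [ 0.4   0.5   1.64 -0.    1.    0.26]
```

View pics/f11.png

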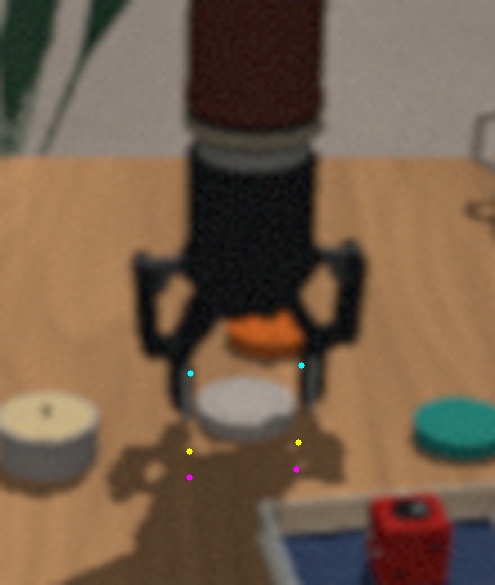

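>>> servo_tool([
  [[80, 0, 0, -0.001, 0, 0, 0], [80, 0, 0, -0.0015, 0, 0, 0]],
])

```text
t: 11.2
tcp_pos: [0.5501, 0.3159, -0.0399]
eef_rot: [-2.067, -2.366, 0.0]
ft_force: [-0.3, -0.1, 0.3]
width: 0.0682
```

>>> servo_tool([
  [[80, 0, 0, -0.001, 0, 0, 0], [80, 0, 0, -0.0015, 0, 0, 0]],
])

```text
t: 11.4
tcp_pos: [0.5501, 0.3159, -0.0415]
eef_rot: [-2.066, -2.366, 0.0]
ft_force: [-0.3, -0.2, 0.1]
width: 0.0686
```

>>> servo_tool([
  [[80, 0, 0, -0.001, 0, 0, 0], [80, 0, 0, -0.0015, 0, 0, 0]],
])

```text
t: 11.6
tcp_pos: [0.5501, 0.3159, -0.043]
eef_rot: [-2.067, -2.366, 0.0]
ft_force: [0.5, 0.5, 1.0]
width: 0.0684
```

>>> servo_tool([
  [[80, 0, 0, -0.001, 0, 0, 0], [80, 0, 0, -0.001, 0, 0, 0]],
])

```text
t: 11.8
tcp_pos: [0.5502, 0.3159, -0.0432]
eef_rot: [-2.066, -2.366, 0.0]
ft_force: [-2.7, -1.1, 5.0]
width: 0.0683
```

>>> servo_tool([
  [[80, 0, 0, -0.001, 0, 0, 0], [80, 0, 0, -0.001, 0, 0, 0]],
])

```text
t: 12.0
tcp_pos: [0.5502, 0.316, -0.0432]
eef_rot: [-2.066, -2.366, 0.001]
ft_force: [-5.6, -2.7, 11.0]
width: 0.0684
```

>>> servo_tool([
  [[80, 0, 0, -0.001, 0, 0, 0], [80, 0, 0, -0.001, 0, 0, 0]],
])

```text
t: 12.2
tcp_pos: [0.5503, 0.316, -0.0432]
eef_rot: [-2.066, -2.366, 0.001]
ft_force: [-9.3, -5.4, 19.4]
width: 0.0685
```

Contact at −0.0432 gives the true table height. I'll back off and grip with the tips about 3 mm up.

>>> servo_tool([
  [[80, 0, 0, 0.0085, 0, 0, 0], [80, 0, 0, 0.0085, 0, 0, 0], [50, 0, 0, 0.0085, 0, 0, 0], [50, 0, 0, 0.0085, 0, 0, 0], [50, 0, 0, 0.0085, 0, 0, 0], [50, 0, 0, 0.0085, 0, 0, 0]],
], grip_force=40)

```text
t: 12.8
tcp_pos: [0.5508, 0.3162, -0.0366]
eef_rot: [2.066, 2.366, 0.002]
ft_force: [-0.3, -0.9, 6.2]
width: 0.0583
```

Run:
```python
from h import *
fing('f12',(230,80,340,210),4.5)
```

```text
12.8 [ 0.5508  0.3162 -0.0366] jaw 0.135 [-0.3 -0.9  6.2] 0.0583 [0.4  0.5  1.64 0.   1.   0.26]
```

View pics/f12.png

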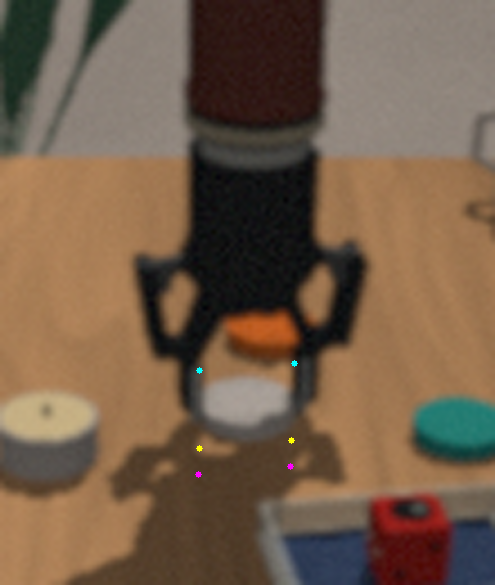

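>>> servo_tool([
  [[50, 0, 0, 0.01, 0, 0, 0], [50, 0, 0, 0.05, 0, 0, 0], [50, 0, 0, 0.08, 0, 0, 0], [50, 0, 0, 0.08, 0, 0, 0]],
])

```text
t: 13.25
tcp_pos: [0.5539, 0.3175, 0.0482]
eef_rot: [2.064, 2.363, 0.013]
ft_force: [1.4, 0.1, -0.2]
width: 0.0579
```

Run:
```python
from h import *
fing('f13',(230,40,340,210),3.5)
```

```text
13.25 [0.5539 0.3175 0.0482] jaw 0.135 [ 1.4  0.1 -0.2] 0.0579 [0.4  0.38 1.62 0.   1.13 0.26]
```

View pics/f13.png

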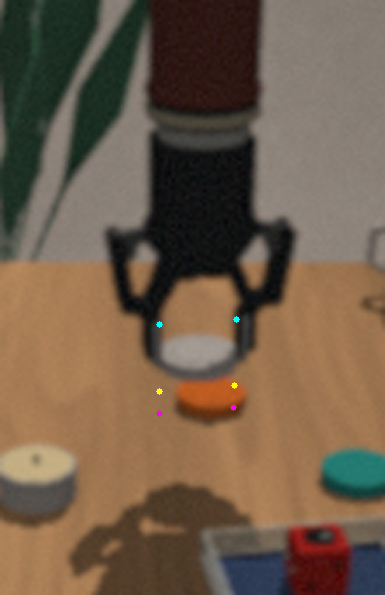

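>>> servo_tool([
  [[50, 0.1, -0.379, 0, 0, 0, 0], [50, 0.1, -0.379, 0, 0, 0, 0], [50, 0.1, -0.379, 0, 0, 0, 0], [50, 0.1, -0.379, 0, 0, 0, 0], [50, 0.1, -0.379, 0, 0, 0, 0], [50, 0.1, -0.379, 0, 0, 0, 0], [50, 0.1, -0.379, 0, 0, 0, 0], [50, 0.1, -0.379, 0, 0, 0, 0], [50, 0.1, -0.379, 0, 0, 0, 0], [50, 0.1, -0.379, 0, 0, 0, 0]],
])

```text
t: 14.3
tcp_pos: [0.6488, -0.064, 0.0406]
eef_rot: [-2.068, -2.361, 0.002]
ft_force: [0.2, 0.2, -0.3]
width: 0.058
```

>>> servo_tool([
  [[50, 0, 0, -0.03, 0, 0, 0], [50, 0, 0, -0.05, 0, 0, 0], [50, 0, 0, -0.05, 0, 0, 0]],
])

```text
t: 14.6
tcp_pos: [0.6456, -0.0604, -0.0123]
eef_rot: [-2.059, -2.362, 0.007]
ft_force: [-0.5, 0.3, -2.3]
width: 0.0581
```

Run:
```python
from h import *
fing('f14',(270,130,410,300),3.5)
```

```text
14.6 [ 0.6456 -0.0604 -0.0123] jaw 0.137 [-0.5  0.3 -2.3] 0.0581 [-0.21  0.5   1.59  0.    1.07 -0.35]
```

View pics/f14.png

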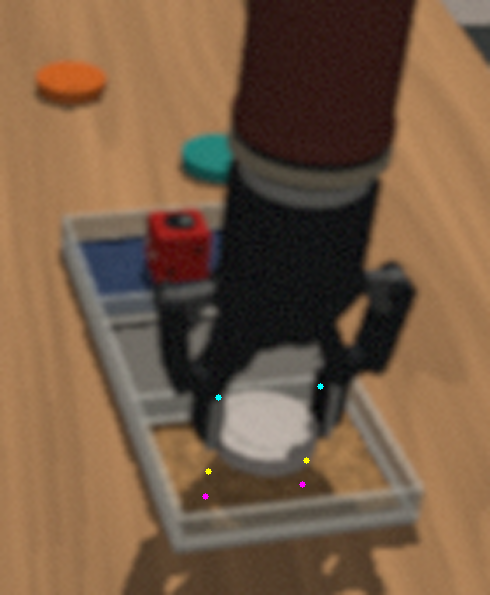

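>>> servo_tool([
  [[50, 0, 0, -0.01, 0, 0, 0], [50, 0, 0, -0.017, 0, 0, 0], [50, 0, 0, -0.02, 0, 0, 0], [50, 0, 0, -0.02, 0, 0, 0]],
])

```text
t: 15.05
tcp_pos: [0.6499, -0.0629, -0.0277]
eef_rot: [-2.066, -2.366, 0.0]
ft_force: [-0.0, 0.7, -0.3]
width: 0.058
```

>>> servo_tool([
  [[50, 0, 0, -0.0015, 0, 0, 0], [50, 0, 0, -0.0025, 0, 0, 0], [50, 0, 0, -0.0025, 0, 0, 0]],
])

```text
t: 15.35
tcp_pos: [0.6505, -0.0632, -0.0294]
eef_rot: [2.066, 2.366, 0.001]
ft_force: [0.4, 0.3, -0.3]
width: 0.0584
```

>>> servo_tool([
  [[50, 0, 0, -0.001, 0, 0, 0], [50, 0, 0, -0.001, 0, 0, 0]],
])

```text
t: 15.55
tcp_pos: [0.6505, -0.0633, -0.0296]
eef_rot: [2.066, 2.366, 0.0]
ft_force: [-2.9, 0.9, 6.3]
width: 0.0583
```

>>> servo_tool([
  [[50, 0, 0, -0.001, 0, 0, 0], [50, 0, 0, -0.001, 0, 0, 0]],
])

```text
t: 15.75
tcp_pos: [0.6506, -0.0632, -0.0296]
eef_rot: [2.066, 2.366, -0.0]
ft_force: [-5.2, 1.0, 11.1]
width: 0.058
```

>>> servo_tool([
  [[80, 0, 0, 0.002, 0, 0, 0], [80, 0, 0, 0.002, 0, 0, 0], [80, 0, 0, 0.002, 0, 0, 0], [80, 0, 0, 0.03, 0, 0, 0], [80, 0, 0, 0.07, 0, 0, 0], [80, 0, 0, 0.1, 0, 0, 0], [80, -0.036, -0.034, 0.1, 0, 0, 0], [80, -0.07, -0.066, 0.1, 0, 0, 0], [80, -0.106, -0.1, 0.1, 0, 0, 0], [80, -0.142, -0.134, 0.1, 0, 0, 0]],
])

```text
t: 16.75
tcp_pos: [0.5067, -0.1979, 0.068]
eef_rot: [2.065, 2.367, -0.0]
ft_force: [0.1, -1.5, -0.6]
width: 0.0685
```

>>> servo_tool([
  [[80, -0.036, -0.034, 0, 0, 0, 0], [80, -0.083, -0.077, 0, 0, 0, 0], [80, -0.083, -0.077, -0.04, 0, 0, 0], [80, -0.083, -0.077, -0.06, 0, 0, 0], [80, -0.083, -0.077, -0.06, 0, 0, 0]],
])

```text
t: 17.25
tcp_pos: [0.4221, -0.2725, 0.005]
eef_rot: [-2.064, -2.359, -0.0]
ft_force: [-0.2, 0.7, 0.2]
width: 0.0682
```

Run:
```python
from h import *
g,s=fing('f15',(150,230,350,420),3)
crop(g,(270,130,410,300),3.5,'f15b')
```

```text
17.25 [ 0.4221 -0.2725  0.005 ] jaw 0.133 [-0.2  0.7  0.2] 0.0682 [-0.73  0.17  1.98  0.    1.   -0.86]
```

View pics/f15.png

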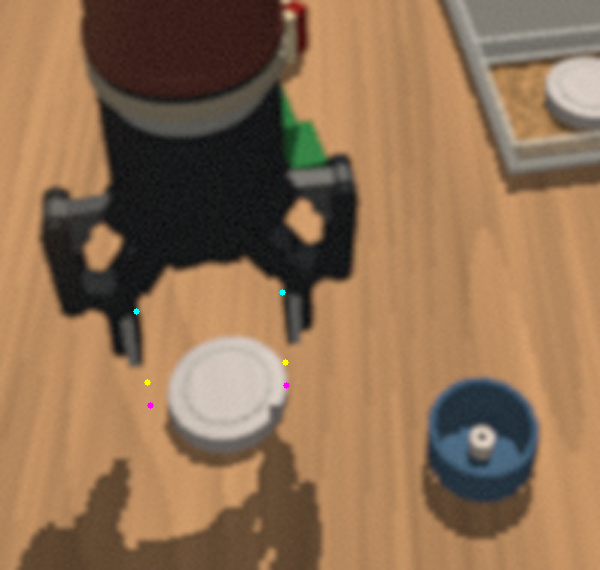

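View pics/f15b.png

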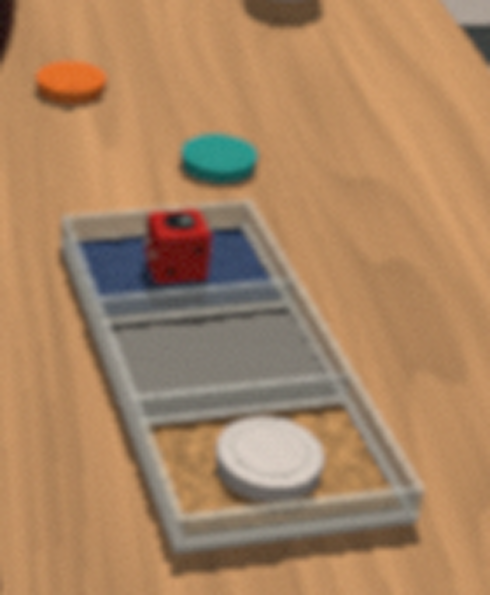

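>>> servo_tool([
  [[80, 0.002, 0, -0.02, 0, 0, 0], [80, 0.002, 0, -0.035, 0, 0, 0], [80, 0.002, 0, -0.042, 0, 0, 0], [80, 0.002, 0, -0.042, 0, 0, 0], [80, 0.002, 0, -0.042, 0, 0, 0]],
])

```text
t: 17.8
tcp_pos: [0.4281, -0.2745, -0.0328]
eef_rot: [2.065, 2.366, -0.0]
ft_force: [-0.1, 0.2, 0.0]
width: 0.0683
```

>>> servo_tool([
  [[80, 0, 0, -0.0035, 0, 0, 0], [80, 0, 0, -0.0035, 0, 0, 0], [50, 0, 0, -0.0035, 0, 0, 0], [50, 0, 0, -0.0035, 0, 0, 0], [50, 0, 0, -0.0035, 0, 0, 0], [50, 0, 0, -0.0035, 0, 0, 0]],
])

```text
t: 18.4
tcp_pos: [0.4276, -0.2744, -0.0365]
eef_rot: [2.066, 2.366, 0.0]
ft_force: [-0.2, 0.1, 6.3]
width: 0.0578
```

Run:
```python
from h import *
g,s=fing('f16',(150,250,350,420),3)
```

```text
18.4 [ 0.4276 -0.2744 -0.0365] jaw 0.135 [-0.2  0.1  6.3] 0.0578 [-0.73  0.25  1.98  0.    0.91 -0.86]
```

View pics/f16.png

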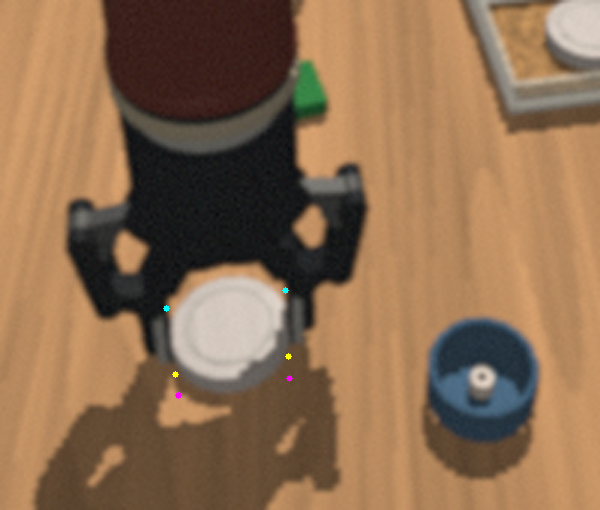

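>>> servo_tool([
  [[50, 0, 0, 0.01, 0, 0, 0], [50, 0, 0, 0.05, 0, 0, 0], [50, 0, 0, 0.08, 0, 0, 0], [50, 0.034, 0.032, 0.08, 0, 0, 0], [50, 0.068, 0.064, 0.08, 0, 0, 0], [50, 0.102, 0.097, 0.08, 0, 0, 0], [50, 0.136, 0.129, 0.08, 0, 0, 0], [50, 0.17, 0.161, 0.08, 0, 0, 0], [50, 0.205, 0.194, 0.08, 0, 0, 0], [50, 0.223, 0.211, 0.08, 0, 0, 0]],
])

```text
t: 19.45
tcp_pos: [0.6525, -0.06, 0.0434]
eef_rot: [2.063, 2.368, 0.002]
ft_force: [0.1, 0.2, -0.7]
width: 0.058
```

>>> servo_tool([
  [[50, 0, 0, 0, 0, 0, 0], [50, 0, 0, -0.03, 0, 0, 0], [50, 0, 0, -0.05, 0, 0, 0], [50, 0, 0, -0.05, 0, 0, 0], [50, 0, 0, -0.05, 0, 0, 0]],
])

```text
t: 19.95
tcp_pos: [0.6493, -0.0637, -0.0072]
eef_rot: [-2.067, -2.365, 0.001]
ft_force: [0.7, -0.2, -0.4]
width: 0.0579
```

Run:
```python
from h import *
g,s=fing('f17',(270,150,410,300),4)
```

```text
19.95 [ 0.6493 -0.0637 -0.0072] jaw 0.134 [ 0.7 -0.2 -0.4] 0.0579 [-0.22  0.49  1.58 -0.    1.07 -0.35]
```

View pics/f17.png

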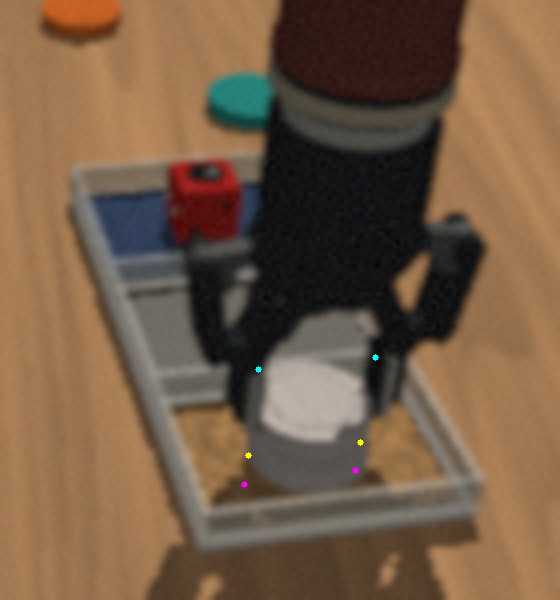

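>>> servo_tool([
  [[50, 0, 0, -0.004, 0, 0, 0], [50, 0, 0, -0.008, 0, 0, 0], [50, 0, 0, -0.009, 0, 0, 0], [50, 0, 0, -0.009, 0, 0, 0]],
])

```text
t: 20.4
tcp_pos: [0.65, -0.0631, -0.0164]
eef_rot: [-2.066, -2.366, 0.0]
ft_force: [-0.1, 0.8, -1.0]
width: 0.058
```

>>> servo_tool([
  [[50, 0, 0, -0.001, 0, 0, 0], [50, 0, 0, -0.0015, 0, 0, 0]],
])

```text
t: 20.6
tcp_pos: [0.6503, -0.0631, -0.0175]
eef_rot: [2.066, 2.366, 0.0]
ft_force: [-2.5, 0.1, 4.8]
width: 0.0575
```

>>> servo_tool([
  [[50, 0, 0, -0.001, 0, 0, 0], [50, 0, 0, -0.001, 0, 0, 0]],
])

```text
t: 20.8
tcp_pos: [0.6503, -0.0631, -0.0175]
eef_rot: [2.066, 2.366, -0.0]
ft_force: [-4.1, 1.2, 8.2]
width: 0.0582
```

>>> servo_tool([
  [[80, 0, 0, 0.001, 0, 0, 0], [80, 0, 0, 0.001, 0, 0, 0], [80, 0, 0, 0.001, 0, 0, 0], [80, 0, 0, 0.03, 0, 0, 0], [80, 0, 0, 0.07, 0, 0, 0], [80, 0, 0, 0.09, 0, 0, 0], [80, -0.018, -0.044, 0.09, 0, 0, 0], [80, -0.036, -0.088, 0.09, 0, 0, 0], [80, -0.054, -0.132, 0.09, 0, 0, 0], [80, -0.07, -0.176, 0.09, 0, 0, 0]],
])

```text
t: 21.8
tcp_pos: [0.5792, -0.2404, 0.0711]
eef_rot: [2.066, 2.367, -0.0]
ft_force: [0.9, -0.1, -0.9]
width: 0.0679
```

>>> servo_tool([
  [[80, -0.016, -0.04, 0, 0, 0, 0], [80, -0.03, -0.07, 0, 0, 0, 0], [80, -0.03, -0.07, -0.03, 0, 0, 0], [80, -0.03, -0.07, -0.05, 0, 0, 0], [80, -0.03, -0.07, -0.05, 0, 0, 0], [80, -0.03, -0.07, -0.05, 0, 0, 0]],
])

```text
t: 22.4
tcp_pos: [0.5499, -0.3088, 0.021]
eef_rot: [-2.066, -2.366, 0.0]
ft_force: [0.0, -1.5, -0.4]
width: 0.0682
```

Run:
```python
from m import *
g,s=fing('f18',(230,230,410,420),3.1)
crop(g,(270,150,410,300),4,'f18b')
print(disc(g,*SIL,(320,225,372,285),.019))
```

```text
22.4 [ 0.5499 -0.3088  0.021 ] jaw 0.135 [ 0.  -1.5 -0.4] 0.0682 [-0.64  0.41  1.64  0.    1.1  -0.77]
(array([361.9, 275.5]), array([19.4, 21. ]), array([ 0.6703, -0.1104,  0.019 ]))
```

View pics/f18.png

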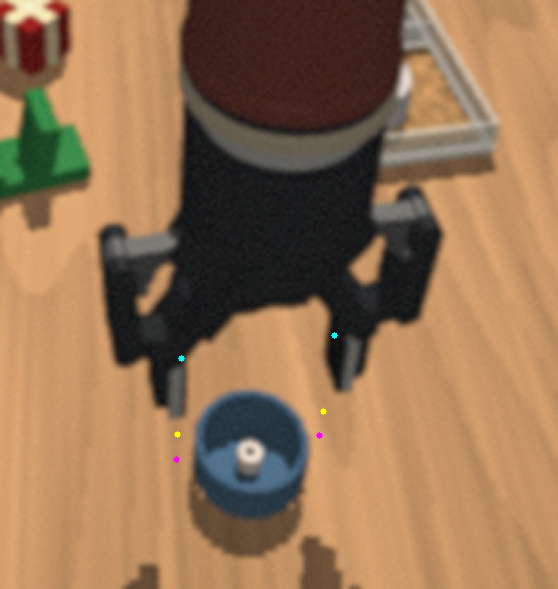

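View pics/f18b.png

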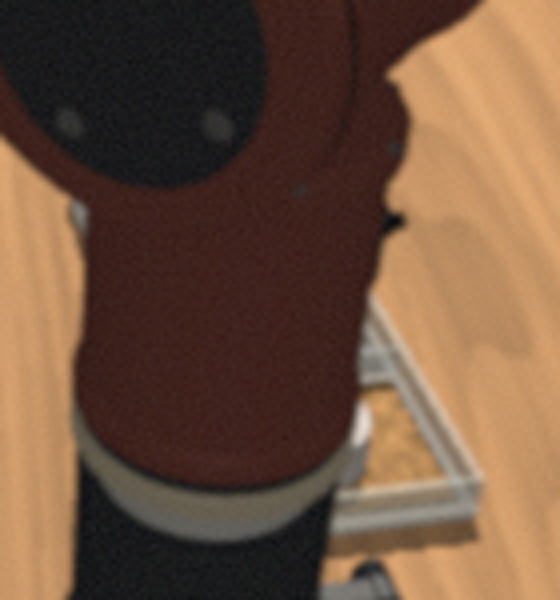

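>>> servo_tool([
  [[80, 0, 0, -0.025, 0, 0, 0], [80, 0, 0, -0.045, 0, 0, 0], [80, 0, 0, -0.055, 0, 0, 0], [80, 0, 0, -0.055, 0, 0, 0], [80, 0, 0, -0.055, 0, 0, 0]],
], grip_force=30)

```text
t: 22.95
tcp_pos: [0.5511, -0.3095, -0.0326]
eef_rot: [2.065, 2.365, 0.0]
ft_force: [0.2, -0.3, -0.3]
width: 0.0682
```

Run:
```python
from m import *
g,s=fing('f19',(230,270,410,420),3.1)
```

```text
22.95 [ 0.5511 -0.3095 -0.0326] jaw 0.135 [ 0.2 -0.3 -0.3] 0.0682 [-0.64  0.49  1.65 -0.    1.   -0.77]
```

View pics/f19.png

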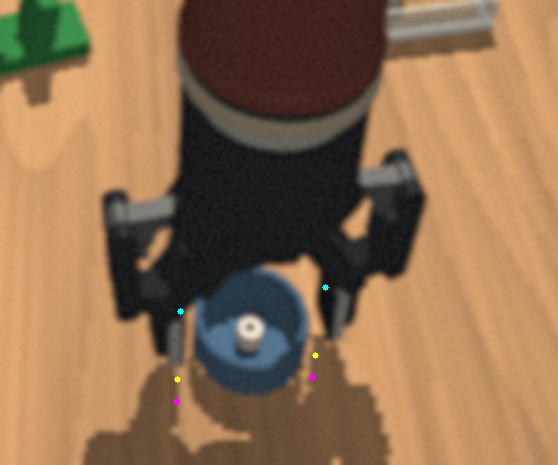

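>>> servo_tool([
  [[45, 0, 0, -0.001, 0, 0, 0], [45, 0, 0, -0.001, 0, 0, 0], [45, 0, 0, -0.001, 0, 0, 0], [45, 0, 0, -0.001, 0, 0, 0], [45, 0, 0, -0.001, 0, 0, 0]],
])

```text
t: 23.5
tcp_pos: [0.5515, -0.31, -0.033]
eef_rot: [2.064, 2.364, 0.001]
ft_force: [0.5, 0.8, 6.9]
width: 0.0525
```

Run:
```python
from m import *
g,s=fing('f20',(230,270,410,420),3.1)
```

```text
23.5 [ 0.5515 -0.31   -0.033 ] jaw 0.135 [0.5 0.8 6.9] 0.0525 [-0.64  0.49  1.65  0.    1.   -0.77]
```

View pics/f20.png

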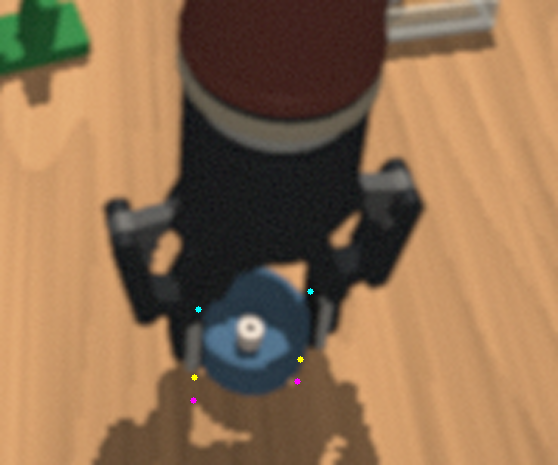

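>>> servo_tool([
  [[45, 0, 0, 0.01, 0, 0, 0], [45, 0, 0, 0.04, 0, 0, 0], [45, 0, 0, 0.08, 0, 0, 0], [45, 0, 0, 0.08, 0, 0, 0]],
])

```text
t: 23.95
tcp_pos: [0.5541, -0.3119, 0.0523]
eef_rot: [2.059, 2.358, 0.001]
ft_force: [1.8, -1.2, 0.6]
width: 0.0526
```

>>> servo_tool([
  [[45, 0.016, 0.04, 0, 0, 0, 0], [45, 0.032, 0.08, 0, 0, 0, 0], [45, 0.048, 0.12, 0, 0, 0, 0], [45, 0.064, 0.16, 0, 0, 0, 0], [45, 0.08, 0.2, 0, 0, 0, 0], [45, 0.095, 0.236, 0, 0, 0, 0], [45, 0.099, 0.247, 0, 0, 0, 0], [45, 0.099, 0.247, 0, 0, 0, 0], [45, 0.099, 0.247, -0.02, 0, 0, 0], [45, 0.099, 0.247, -0.02, 0, 0, 0]],
])

```text
t: 24.95
tcp_pos: [0.6463, -0.0632, 0.0224]
eef_rot: [-2.065, -2.362, 0.005]
ft_force: [-0.2, -0.4, -1.5]
width: 0.0524
```

Run:
```python
from h import *
g,s=fing('f21',(270,130,410,300),3.5)
```

```text
24.95 [ 0.6463 -0.0632  0.0224] jaw 0.134 [-0.2 -0.4 -1.5] 0.0524 [-0.22  0.45  1.58 -0.    1.12 -0.35]
```

View pics/f21.png

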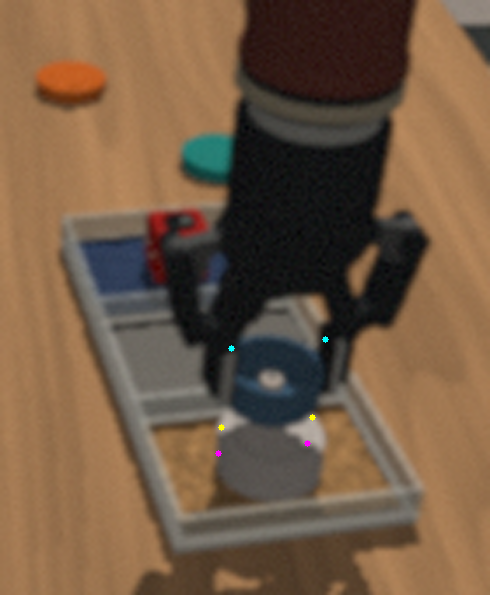

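>>> servo_tool([
  [[45, 0, 0, -0.01, 0, 0, 0], [45, 0, 0, -0.018, 0, 0, 0], [45, 0, 0, -0.018, 0, 0, 0], [45, 0, 0, -0.018, 0, 0, 0]],
])

```text
t: 25.4
tcp_pos: [0.6489, -0.0623, 0.0069]
eef_rot: [-2.067, -2.365, 0.001]
ft_force: [0.2, -0.1, -1.3]
width: 0.0525
```

Run:
```python
from h import *
g,s=fing('f22',(300,200,380,290),6.5)
```

```text
25.4 [ 0.6489 -0.0623  0.0069] jaw 0.135 [ 0.2 -0.1 -1.3] 0.0525 [-0.22  0.47  1.58 -0.    1.09 -0.35]
```

View pics/f22.png

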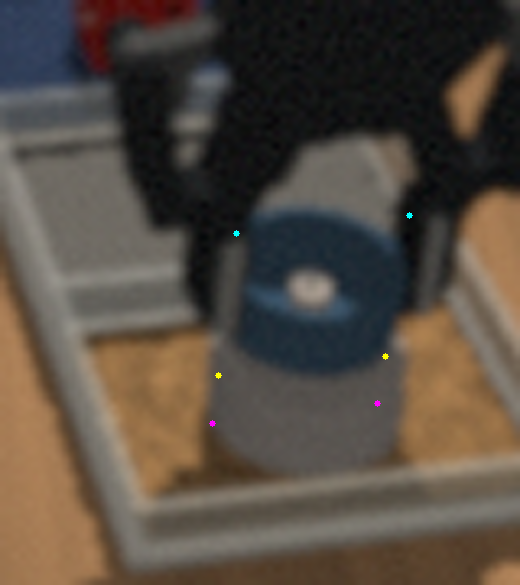

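>>> servo_tool([
  [[45, -0.001, 0, -0.003, 0, 0, 0], [45, -0.001, 0, -0.006, 0, 0, 0], [45, -0.001, 0, -0.007, 0, 0, 0], [45, -0.001, 0, -0.007, 0, 0, 0]],
])

```text
t: 25.85
tcp_pos: [0.6478, -0.062, -0.0002]
eef_rot: [-2.066, -2.366, 0.001]
ft_force: [-0.3, -0.4, 0.1]
width: 0.0524
```

>>> servo_tool([
  [[45, 0, 0, -0.001, 0, 0, 0], [45, 0, 0, -0.0015, 0, 0, 0]],
])

```text
t: 26.05
tcp_pos: [0.6482, -0.0621, -0.0013]
eef_rot: [2.066, 2.366, 0.0]
ft_force: [-0.3, -0.0, -0.5]
width: 0.0524
```

>>> servo_tool([
  [[45, 0, 0, -0.001, 0, 0, 0], [45, 0, 0, -0.001, 0, 0, 0]],
])

```text
t: 26.25
tcp_pos: [0.6483, -0.0621, -0.002]
eef_rot: [2.066, 2.366, 0.0]
ft_force: [-1.5, -0.4, 2.1]
width: 0.0527
```

>>> servo_tool([
  [[45, 0, 0, -0.0005, 0, 0, 0], [60, 0, 0, -0.0005, 0, 0, 0], [72, 0, 0, -0.0005, 0, 0, 0], [80, 0, 0, -0.0005, 0, 0, 0], [80, 0, 0, -0.0005, 0, 0, 0], [80, 0, 0, 0.02, 0, 0, 0], [80, 0, 0, 0.05, 0, 0, 0], [80, 0, 0, 0.08, 0, 0, 0]],
])

```text
t: 27.05
tcp_pos: [0.6474, -0.062, 0.0776]
eef_rot: [-2.066, -2.365, 0.001]
ft_force: [0.7, -0.1, 0.3]
width: 0.0686
```

Run:
```python
from h import *
g,s=fing('f23',(270,130,410,300),3.5)
```

```text
27.05 [ 0.6474 -0.062   0.0776] jaw 0.135 [ 0.7 -0.1  0.3] 0.0686 [-0.22  0.38  1.55 -0.    1.21 -0.35]
```

View pics/f23.png

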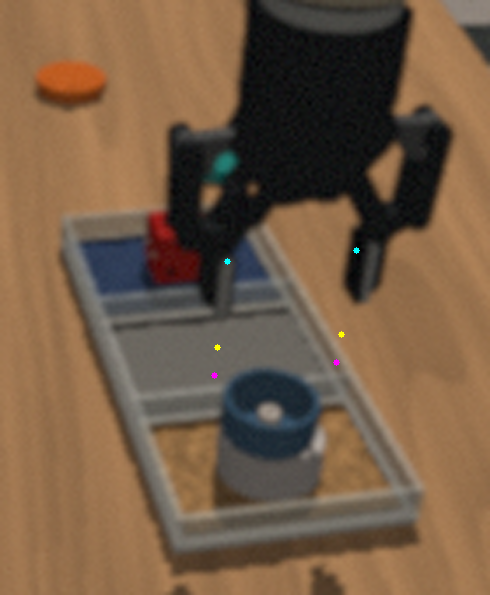

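>>> servo_tool([
  [[70, -0.05, -0.012, 0.01, 0, 0, -0.14], [70, -0.1, -0.024, 0.01, 0, 0, -0.28], [70, -0.15, -0.036, 0.01, 0, 0, -0.42], [70, -0.19, -0.044, 0.01, 0, 0, -0.56], [70, -0.205, -0.048, 0.01, 0, 0, -0.7], [70, -0.205, -0.048, 0.01, 0, 0, -0.84], [70, -0.205, -0.048, 0.0, 0, 0, -0.98], [70, -0.205, -0.048, -0.01, 0, 0, -1.12], [70, -0.205, -0.048, -0.02, 0, 0, -1.26], [70, -0.205, -0.048, -0.03, 0, 0, -1.4]],
])

```text
t: 28.1
tcp_pos: [0.4432, -0.1102, 0.0473]
eef_rot: [3.106, 0.469, 0.001]
ft_force: [-0.1, -0.4, 0.7]
width: 0.0598
```

>>> servo_tool([
  [[70, 0, 0, 0, 0, 0, 0], [70, 0, 0, 0, 0, 0, 0]],
])

```text
t: 28.3
tcp_pos: [0.443, -0.11, 0.0476]
eef_rot: [-3.104, -0.484, 0.001]
ft_force: [0.1, 0.1, -0.0]
width: 0.0599
```

Run:
```python
from m import *
g,s=fing('f24',(190,190,310,310),5)
t=grab('top'); crop(t,(280,220,400,290),6,'f24t'); crop(t,(220,140,360,230),5,'f24u')
print(proj(g,[[.443,-.11,.048]]),proj(t,[[.443,-.11,.012]]))
```

```text
28.3 [ 0.443  -0.11    0.0476] jaw -1.261 [ 0.1  0.1 -0. ] 0.0599 [-0.42 -0.02  2.08  0.    1.08  0.84]
[[238.98779768 266.56860145]] [[342.79122256 255.48512339]]
```

View pics/f24.png

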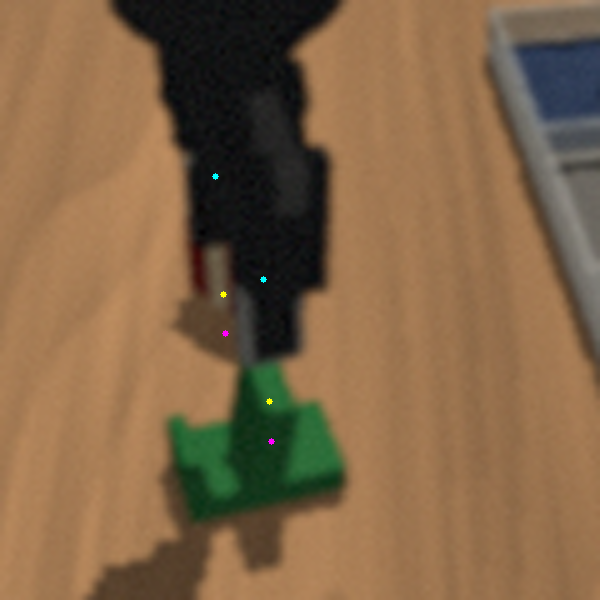

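View pics/f24u.png

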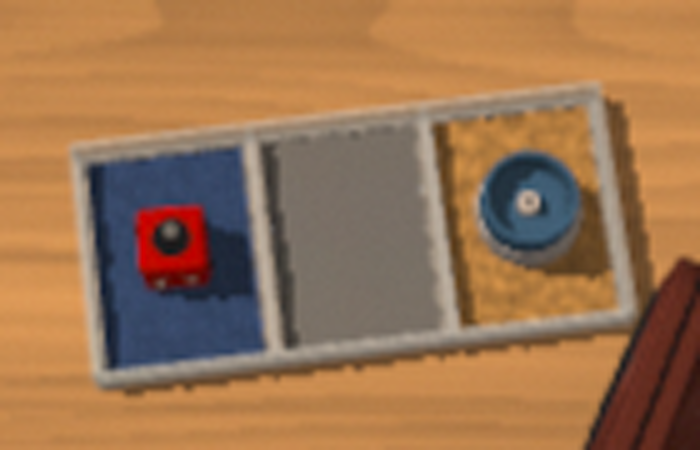

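>>> servo_tool([
  [[72, 0, 0, -0.03, 0, 0, 0], [72, 0, 0, -0.055, 0, 0, 0], [72, 0, 0, -0.07, 0, 0, 0], [72, 0, 0, -0.078, 0, 0, 0], [72, 0, 0, -0.078, 0, 0, 0]],
])

```text
t: 28.9
tcp_pos: [0.4427, -0.1099, -0.0308]
eef_rot: [-3.104, -0.48, 0.002]
ft_force: [-0.2, 0.4, 0.5]
width: 0.0614
```

Run:
```python
from m import *
g,s=fing('f25',(190,190,310,310),5)
```

```text
28.9 [ 0.4427 -0.1099 -0.0308] jaw -1.264 [-0.2  0.4  0.5] 0.0614 [-0.42  0.13  2.11  0.    0.9   0.85]
```

View pics/f25.png

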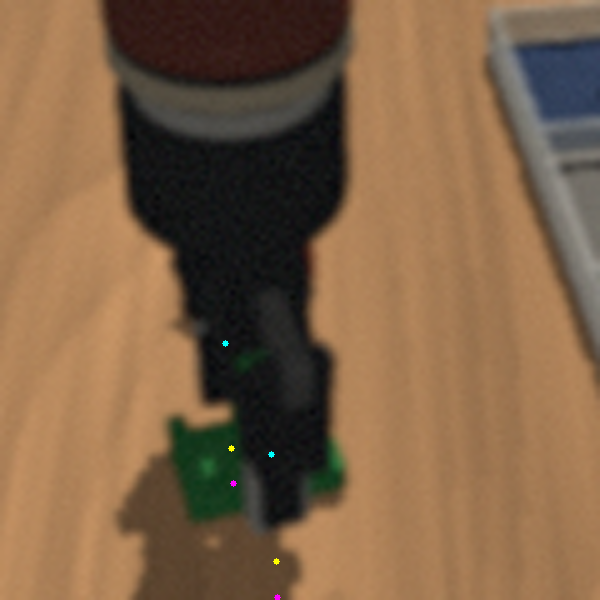

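>>> servo_tool([
  [[25, 0, 0, 0, 0, 0, 0], [25, 0, 0, 0, 0, 0, 0], [25, 0, 0, 0, 0, 0, 0], [25, 0, 0, 0, 0, 0, 0], [25, 0, 0, 0, 0, 0, 0], [25, 0, 0, 0, 0, 0, 0]],
], grip_force=35)

```text
t: 29.55
tcp_pos: [0.4444, -0.1106, -0.0291]
eef_rot: [3.104, 0.478, 0.003]
ft_force: [-0.2, 0.1, 6.7]
width: 0.0395
```

>>> servo_tool([
  [[25, 0, 0, 0.01, 0, 0, 0], [25, 0, 0, 0.04, 0, 0, 0], [25, 0, 0, 0.08, 0, 0, 0], [25, 0, 0, 0.08, 0, 0, 0]],
])

```text
t: 29.95
tcp_pos: [0.4473, -0.1119, 0.0554]
eef_rot: [3.1, 0.478, 0.013]
ft_force: [1.5, -0.4, -0.5]
width: 0.0395
```

Run:
```python
from m import *
g,s=fing('f26',(190,150,310,310),3.7)
```

```text
29.95 [ 0.4473 -0.1119  0.0554] jaw -1.265 [ 1.5 -0.4 -0.5] 0.0395 [-0.42 -0.03  2.08 -0.    1.09  0.85]
```

View pics/f26.png

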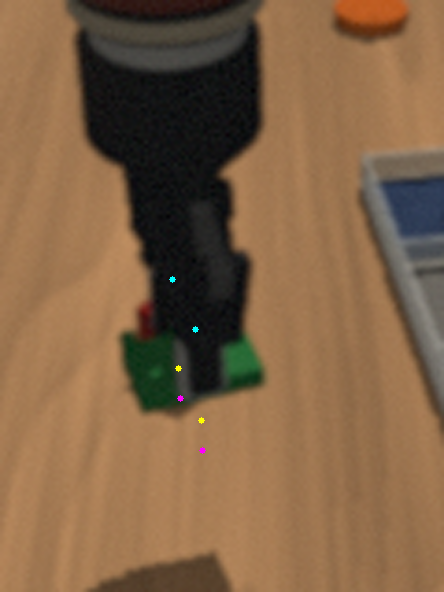

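>>> servo_tool([
  [[25, 0.04, 0.03, 0, 0, 0, 0.14], [25, 0.08, 0.06, 0, 0, 0, 0.28], [25, 0.12, 0.09, 0, 0, 0, 0.42], [25, 0.16, 0.12, 0, 0, 0, 0.56], [25, 0.194, 0.147, 0, 0, 0, 0.7], [25, 0.194, 0.147, 0, 0, 0, 0.84], [25, 0.194, 0.147, 0, 0, 0, 0.98], [25, 0.194, 0.147, 0, 0, 0, 1.12], [25, 0.194, 0.147, 0, 0, 0, 1.26], [25, 0.194, 0.147, 0, 0, 0, 1.4]],
])

```text
t: 31.0
tcp_pos: [0.6357, 0.0371, 0.0478]
eef_rot: [-2.058, -2.371, 0.003]
ft_force: [0.0, -0.4, -1.1]
width: 0.0394
```

>>> servo_tool([
  [[25, 0, 0, -0.02, 0, 0, 0], [25, 0, 0, -0.035, 0, 0, 0], [25, 0, 0, -0.035, 0, 0, 0], [25, 0, 0, -0.035, 0, 0, 0]],
])

```text
t: 31.4
tcp_pos: [0.636, 0.037, 0.0134]
eef_rot: [-2.065, -2.364, 0.003]
ft_force: [0.2, -0.7, 0.1]
width: 0.0394
```

Run:
```python
from m import *
g,s=fing('f27',(270,120,410,300),3.3)
```

```text
31.4 [0.636  0.037  0.0134] jaw 0.135 [ 0.2 -0.7  0.1] 0.0394 [-0.07  0.43  1.62 -0.    1.09 -0.2 ]
```

View pics/f27.png

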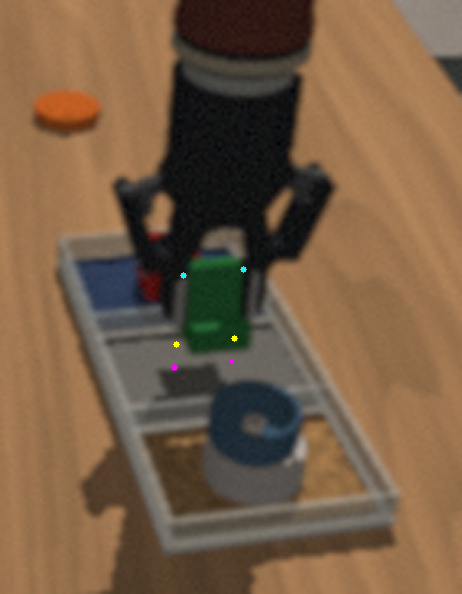

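>>> servo_tool([
  [[25, 0, 0, -0.015, 0, 0, 0], [25, 0, 0, -0.028, 0, 0, 0], [25, 0, 0, -0.034, 0, 0, 0], [25, 0, 0, -0.034, 0, 0, 0], [25, 0, 0, -0.034, 0, 0, 0]],
])

```text
t: 31.95
tcp_pos: [0.637, 0.0369, -0.0196]
eef_rot: [-2.066, -2.366, 0.0]
ft_force: [0.1, -0.4, -0.8]
width: 0.0398
```

>>> servo_tool([
  [[25, 0, 0, -0.001, 0, 0, 0], [25, 0, 0, -0.002, 0, 0, 0]],
])

```text
t: 32.15
tcp_pos: [0.6375, 0.0369, -0.021]
eef_rot: [2.066, 2.366, 0.001]
ft_force: [0.1, 0.7, -0.6]
width: 0.0396
```

>>> servo_tool([
  [[25, 0, 0, -0.001, 0, 0, 0], [25, 0, 0, -0.001, 0, 0, 0]],
])

```text
t: 32.35
tcp_pos: [0.6374, 0.0369, -0.022]
eef_rot: [2.066, 2.366, 0.0]
ft_force: [-0.4, -0.2, 0.0]
width: 0.0393
```

>>> servo_tool([
  [[25, 0, 0, -0.001, 0, 0, 0], [25, 0, 0, -0.001, 0, 0, 0]],
])

```text
t: 32.55
tcp_pos: [0.6374, 0.0369, -0.0221]
eef_rot: [2.066, 2.366, 0.0]
ft_force: [-3.0, 0.2, 6.8]
width: 0.0394
```

>>> servo_tool([
  [[25, 0, 0, -0.001, 0, 0, 0], [25, 0, 0, -0.001, 0, 0, 0]],
])

```text
t: 32.75
tcp_pos: [0.6374, 0.0369, -0.0221]
eef_rot: [2.066, 2.366, -0.0]
ft_force: [-6.6, -0.0, 13.4]
width: 0.0395
```

Contact. I'll release, lift, and back off clear of both views.

>>> servo_tool([
  [[60, 0, 0, 0.0015, 0, 0, 0], [60, 0, 0, 0.0015, 0, 0, 0], [60, 0, 0, 0.0015, 0, 0, 0], [60, 0, 0, 0.03, 0, 0, 0], [60, 0, 0, 0.07, 0, 0, 0], [60, 0, 0, 0.11, 0, 0, 0], [60, -0.03, -0.03, 0.14, 0, 0, 0], [60, -0.06, -0.06, 0.14, 0, 0, 0], [60, -0.09, -0.095, 0.14, 0, 0, 0], [60, -0.12, -0.13, 0.14, 0, 0, 0]],
])

```text
t: 33.75
tcp_pos: [0.5161, -0.0939, 0.1158]
eef_rot: [2.065, 2.367, 0.0]
ft_force: [0.1, -1.0, -0.0]
width: 0.0515
```

>>> servo_tool([
  [[60, -0.04, -0.03, 0, 0, 0, 0], [60, -0.07, -0.06, 0, 0, 0, 0], [60, -0.1, -0.1, 0, 0, 0, 0], [60, -0.13, -0.13, 0, 0, 0, 0], [60, -0.13, -0.13, 0, 0, 0, 0], [60, -0.13, -0.13, 0, 0, 0, 0]],
])

```text
t: 34.35
tcp_pos: [0.3867, -0.2237, 0.1156]
eef_rot: [2.07, 2.363, 0.001]
ft_force: [-0.2, 0.1, 0.0]
width: 0.0514
```

Run:
```python
from m import *
s=sense(); print(s['t'],s['tcp_pos'],s['ft_force'])
g=grab('side'); t=grab('top'); crop(g,(180,120,410,310),3,'e1'); crop(t,(140,140,440,290),2.6,'e2'); crop(t,(220,140,360,230),5,'e3')
ax=.134; c=dict(blue=(.6243,.1352),grey=(.6377,.0361),cork=(.651,-.063))
def loc(p,m): d=np.array(p[:2])-c[m]; return (np.array([[np.cos(ax),np.sin(ax)],[-np.sin(ax),np.cos(ax)]])@d*1000).round(1)
d=disc(t,*BLU,(312,160,345,205),.043); print('dish top',d,loc(d[2],'cork'))
d=disc(g,*BLU,(310,200,380,275),.043); print('dish side',d,loc(d[2],'cork'))
d=disc(g,*GRN,(290,170,380,250),.03); print('stand side',d,loc(d[2],'grey'))
d=disc(t,*GRN,(270,160,312,212),.02); print('stand top',d,loc(d[2],'grey'))
d=disc(t,(0,170,40),(8,255,255),(238,165,275,215),.03); print('fid',d,loc(d[2],'blue'))
```

```text
34.35 [ 0.38671526 -0.22370117  0.11563264] [-0.15776095  0.08828104  0.01239084]
dish top (array([325.4, 180. ]), array([18.5, 19.3]), array([ 0.6474, -0.0615,  0.043 ])) [-3.4  2. ]
dish side (array([346.6, 247.4]), array([25. , 28.7]), array([ 0.649 , -0.0571,  0.043 ])) [-1.2  6.1]
stand side (array([332.2, 224.8]), array([25.4, 30.7]), array([0.6366, 0.0339, 0.03  ])) [-1.4 -2. ]
stand top (array([289.7, 185.4]), array([19.9, 25. ]), array([0.6375, 0.0367, 0.02  ])) [-0.1  0.6]
fid (array([254.1, 189. ]), array([14.7, 17.5]), array([0.6228, 0.1357, 0.03  ])) [-1.4  0.7]
```

View pics/e1.png

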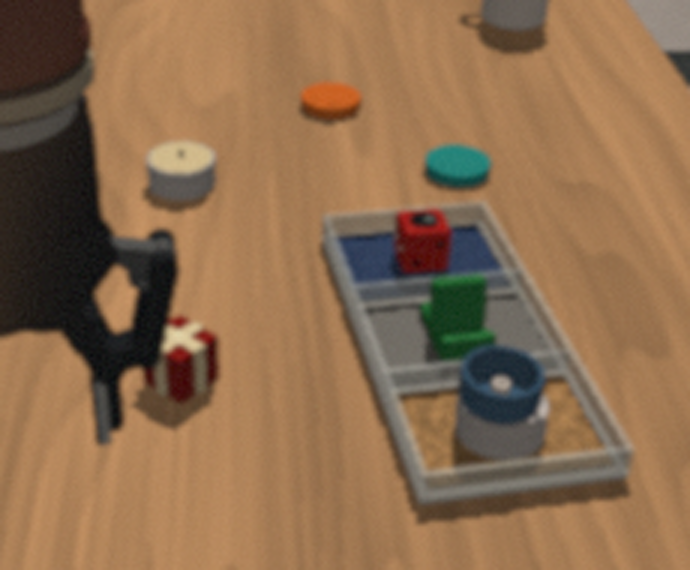

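View pics/e2.png

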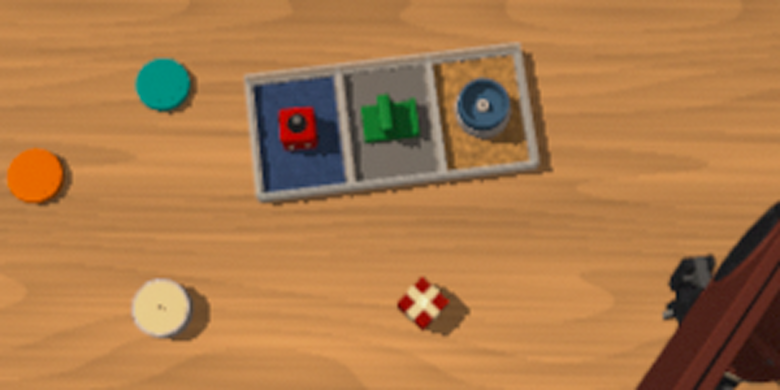

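View pics/e3.png

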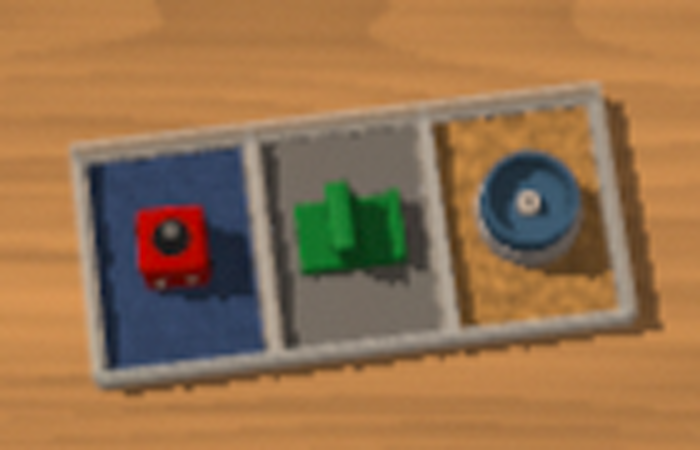

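Run:
```python
from m import *
g=grab('side'); crop(g,(310,215,385,290),8,'z1')
m=mask(g,(0,0,60),(179,60,255),(325,240,370,280))
for v in range(246,274,3):
    u=np.where(m[v])[0]; print(v,u.min() if len(u) else None,u.max() if len(u) else None)
for p in ([.6495,-.0625,.037],[.6503,-.0631,.025],[.6503,-.0631,.013]):
    th=np.linspace(0,6.28,100); P=np.array(p)+.030*np.c_[np.cos(th),np.sin(th),0*th]; q=proj(g,P); print(p,q.min(0).round(1),q.max(0).round(1))
t=grab('top'); print('tin',cast(t,(202,259),.02)); print([disc(t,(15,40,150),(30,130,255),(185,240,222,280),.026)])
```

```text
246 325 369
249 325 360
252 333 361
255 333 362
258 333 361
261 333 361
264 332 360
267 334 360
270 338 357
273 345 368
[0.6495, -0.0625, 0.037] [331.5 241.7] [362.7 262. ]
[0.6503, -0.0631, 0.025] [331.4 246.5] [362.3 267. ]
[0.6503, -0.0631, 0.013] [330.9 251.1] [361.5 271.7]
tin [[0.42747539 0.27146752 0.02      ]]
[(array([200.9, 257.9]), array([21. , 21.9]), array([0.4297, 0.2732, 0.026 ]))]
```

View pics/z1.png

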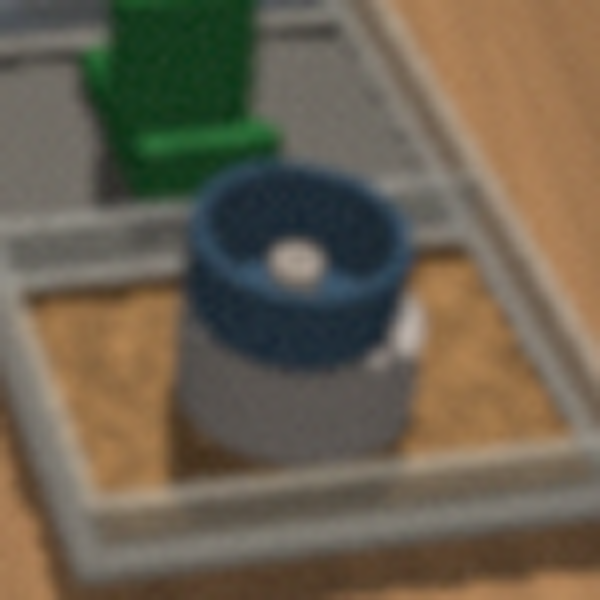

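Run:
```python
from m import *
g=grab('side'); th=np.linspace(0,6.28,200)
for n,p,r in (('dish foot',[.6485,-.0621,.031],.0262),('dish rim',[.6485,-.0621,.055],.027),('B top',[.6503,-.0631,.031],.03),('A bot',[.6503,-.0631,.007],.03)):
    q=proj(g,np.array(p)+r*np.c_[np.cos(th),np.sin(th),0*th]); print(n,((q.min(0)-[310,215])*8).round(),((q.max(0)-[310,215])*8).round())
```

```text
dish foot [181. 241.] [398. 383.]
dish rim [187. 164.] [414. 308.]
B top [173. 234.] [422. 397.]
A bot [165. 307.] [409. 472.]
```

Run:
```python
from rig import sense, robot
s=sense(); print(s['t'],abs(s['qvel']).max()); print(robot.close_job())
```

```text
34.6 0.002629558922059789
the job is handed in; nothing more can be done
None
```

The shelf is tidied and the job was handed in at t ≈ 34.6 s of the 109 s allowed. Hand-in reports no verdict, so this rests on my last pictures.

- **Coasters and dish:** The two silver coasters lie stacked on the cork mat. Their edges line up within about 1 px (1–2 mm) in the side view. The dish stands upright on top, about 4 mm at most off the stack's centre and 2–6 mm from the mat's centre. I lowered it until it touched at about 2 N before opening the gripper.
- **Fidget cube and stand:** The cube is on the blue mat and the stand is upright on the grey mat. Each is about 2 mm or less from its mat's centre.
- **Left alone:** I never touched the candle tin or the gift box, and they look unmoved in the final top view. The orange and turquoise discs were not touched either.

**What disagreed:**
- **Reported tool height:** It read about 32–43 mm lower than the real fingertips, depending on the opening. I spotted this in the side view and confirmed it with a light touch on the table (19 N at most), then set all grasp and placing heights from that.
- **Dish position:** The two cameras differ by about 4 mm in y for the dish, which is still within tolerance.
- **Stack along the side camera's view:** The front coaster edge appears about 1.5 px from where I predicted, roughly 4 mm.

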